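# Close the air valve with the square T-key

## Robot

A 6-joint arm with a two-finger parallel gripper is mounted at the origin on the work surface. World frame = base frame: x ahead of the robot, y to its left, z up, the work surface at z = 0. Lengths are in mm, angles in rad, forces in N, time in s.
With the tool pointing down it reaches from about 350 to 775 mm from the base axis. Payload 7.3 kg.
Tool frame: the origin (TCP) lies midway between the tips of the shut fingers; the grasp point (between the pads) lies 19 mm behind it; z points along the fingers, x is the direction in which the jaws open and shut, and the axes are right-handed (so a half turn about z gives the same grasp; the last joint's range is limited). The gripper opens to 92 mm and grips with 3 to 60 N. Pads are 19 mm wide; open, the fingers measure 130 mm over their backs; the gripper's body (75 mm by 190 mm) begins 47 mm behind the grasp point.
Start: joints at [-1.474, 0.342, 1.524, -0, 1.275, -0.146], TCP at [126.243, -509.615, 226.741] pointing down, gripper open.
Joint ranges: [-2.53, 2.53], [-0.77, 2.02], [0.04, 2.7], [-1, 4.14], [0.28, 2.66], [-3.11, 3.11]. Speed limits (rad/s): [2.57, 2.57, 3.14, 3.14, 3.14, 3.14].

## Interface

Orientations are given as [roll, pitch, yaw] about the fixed x, y, z axes, in that order (R = Rz(yaw) Ry(pitch) Rx(roll)).
In Python, from plant import bot gives the robot as it stands.
- The arm moves only by the shell command python3 -m pendant 'ROWS' [OPENING]. ROWS is JSON, a list of rows, each an object with "linear": the shift along the world's x, y, z in mm, a list of three; "twist": the turn about the world's z in degrees. In form: [{"linear": [x, y, z], "twist": twist}, ...]. A call has 1 to 20 rows; each row is the pose to reach, as a shift and turn from the pose commanded when the call began; what a row does not reach only later rows make up. A row lasts 1/8 s, in which the tool goes at most 62.5 mm and 10.7 degrees, less where a joint would pass 70% of its speed; a pose out of reach is approached as far as the arm can. A call with a gripper value outside its range is refused whole. OPENING is the closure in counts, from 0 (fully open) to 255 (shut), set as the call begins (- or left out, the last holds). The fingers move at their own pace and stop on an object; the grip force is fixed at half the most. Time passes only in rows, so rows that repeat a pose let the fingers close. It gives the time, the measured TCP pose, the force and the opening at its end, in the units of the state.
- bot.get_obs(): the state, without advancing time (a new reading comes with each control period).
- bot.capture(name): name is "scene" or "top"; returns a dict with "frame" (420x560x3 uint8, blue, green, red), "z_map" (420x560 float32, mm along the optical axis (not along the pixel's ray), 0 where there is no reading), "fx", "fy", "cx", "cy" (pixels), "rvec" (rotation vector, rad) and "tvec" (3), from world to camera coordinates, as OpenCV has them. Camera axes: x right, y down, z forward; pixel columns grow to the right and rows downward; lengths in mm; the calibration is good to about 2 mm. A picture is of the moment at which its call begins.
- bot.close_job(): hands the job in, once; it reports no verdict.
The state is a dict: "time": time; "joint_positions": joint angles; "dq": joint speeds; "tau": joint torques, N m; "tool_pos": TCP position; "tcp_rot": TCP orientation; "contact_force": force on the tool from outside, world axes, zero at the start; "moment": the same for the moment, N m; "grip_width": finger opening in mm.
Only numpy, scipy, OpenCV 4.12 (cv2) and the standard library are available. Lean on these libraries where they do the work, as an engineer would, in place of code of your own. Each camera call takes 0.05 s, during which the arm holds its last target. There are 200 camera calls.

## Task

Take the orange T-key from its red stand, fit its square end well down into the square recess of the black knob on the sloping face of the air valve, and with it turn the knob clockwise (looking at its face) as far as it goes. Then put the key back upright in its stand, fully down, and leave the air cylinder, the gauge and the oil jar where they are.

Things in the scene. Friction and masses are not known exactly. Their poses are not given: they have to be found in the camera images.
- key: T-key, 123 mm tall, standing tip down in the stand, about 0.25 kg. Origin: centre of the flat tip face at its lower end; z runs up the shank, x along the handle bar. Square steel end 16 x 16 mm (sides parallel to x and y) over z 0 to 30 mm, then a round shank 15 mm in diameter, a 22 mm collar at z 85 to 93, then the orange bar.
- key_grip (a point): Centre of the key's orange handle bar, 108 mm above the key's origin: bar 80 mm along the key's x, 18 mm thick in y, 30 mm high. Grip it across its thickness. Axes as the key's.
- stand: Fixed red key stand: block 64 x 64 mm, 50 mm tall, on a 100 x 100 x 8 mm dark foot. Origin: centre of the underside, on the table. In its middle a vertical round hole 30 mm in diameter with a 3 mm chamfer, from the top (50 mm up) to a floor 8 mm above the origin, where the key's tip rests.
- valve: Fixed air valve: dark foot 130 x 110 x 12 mm, aluminium body, brass ports to 77 mm either side in y at 35 mm height, blue sloping head on top (see head), 140 mm tall in all. Origin: centre of the foot's underside, z up, the slope faces its -x; head's origin lies at (-37, 0, 130) mm.
- head: The valve's blue sloping head, 100 x 90 mm. Origin: level with the black knob's top face, at the middle of the knob's float, 130 mm above the table. z points out of the face, parallel to the knob's axis, 35 degrees off vertical; x points up the slope. The knob's centre lies anywhere from -6 to +6 mm along x (y = 0), not measured, different each start; it does not shift if pressed lightly.
- knob (a joint): Turn of the black knob (60 mm in diameter, 24 mm high; in its aluminium centre a square recess 17.8 mm wide, 1.5 mm chamfer, 20 mm deep), rad, growing clockwise looking at its face; 0.1 N m friction. At 0 its yellow pointer points along the head's +x and the recess sides are parallel to the head's x and y. Hard stop at 1.75. Starts at 0.55 to 0.9.
- air_cylinder: Bystander: square aluminium air cylinder 100 x 40 x 40 mm with a 40 mm rod along +x, lying; origin under the centre of its body.
- gauge: Bystander: round pressure gauge lying face up, 60 mm in diameter, 30 mm tall; origin at the centre of its underside.
- oil_jar: Bystander: amber oil jar, 56 mm in diameter, 85 mm tall, upright; origin at the centre of its underside.
Mind the look-alikes: they are no part of the job. Of the things like the key, leave any that is white; of the rest the larger one is meant.

How it is judged:
By the outcome, as a careful person would: the job done as asked, in the order asked, and still so for the second after the job is handed in, with the robot touching nothing.
It also fails if it takes over 67 s, if anything falls off the work surface, if the arm or the gripper's body presses on something with over 40 N, if the wrist force passes 120 N, or if a joint passes its speed limit or range.

## Working session

There is one attempt and no reset: what is moved stays moved. The work goes in short steps, Python scripts to look and compute and a shell command to move; the robot and the scene stay as the last step left them, time stands still between calls to the robot, and variables do not carry over. Pictures are saved under pics/ and viewed, about 8 in all and at most 12, crops included, and the job is handed in when it is done.

```bash
ls; mkdir -p pics; python3 -m pendant; cat > h.py <<'E'
import numpy as np, cv2
from plant import bot
def cam(n):
    c=bot.capture(n); c['R']=cv2.Rodrigues(np.array(c['rvec'],float))[0]; c['t']=np.array(c['tvec'],float).ravel(); return c
def world(c):
    v,u=np.mgrid[:420,:560]; z=c['z_map'].astype(float)
    p=np.stack([(u-c['cx'])/c['fx']*z,(v-c['cy'])/c['fy']*z,z],-1)
    return (p-c['t'])@c['R']
E
python3 - <<'E'
from h import *
for n in('scene','top'):
    c=cam(n); cv2.imwrite(f'pics/{n}0.png',c['frame']); print(n,c['fx'],c['cx'],c['cy'],(-c['R'].T@c['t']).round(),c['R'].round(2).tolist())
print(bot.get_obs())
E
```

```text
pics
scene 545.9744915530243 274.21745615181294 213.37838414133523 [1049. -262. 1088.] [[0.51, 0.86, -0.0], [0.76, -0.45, -0.48], [-0.41, 0.24, -0.88]]
top 495.5026319173207 274.2913492650519 208.94015688163788 [ 446.   29. 1049.] [[0.01, -1.0, 0.01], [-0.99, -0.01, -0.14], [0.14, -0.0, -0.99]]
{'time': 0.1, 'joint_positions': array([-1.47403149e+00,  3.42616779e-01,  1.52494299e+00, -2.55927260e-05,
        1.27538570e+00, -1.46007943e-01]), 'dq': array([-1.13594225e-03, -5.27616903e-05, -1.70472580e-03, -1.15927509e-03,
        1.21219674e-03,  8.45484855e-04]), 'tau': array([ 2.34863459e-03, -4.32003415e+01, -2.44694835e+01,  7.20058288e-02,
        5.25650731e-02, -5.10323014e-05]), 'tool_pos': array([ 126.18114447, -509.22949027,  226.12577836]), 'tcp_rot': array([-3.14142005e+00,  1.34198302e-03, -1.32801596e+00]), 'contact_force': array([ 0.03813513,  0.09996315, -0.23160572]), 'moment': array([-0.0592952 ,  0.03569721, -0.0007938 ]), 'grip_width': 92.05301198994226}invalid input
```

View pics/scene0.png

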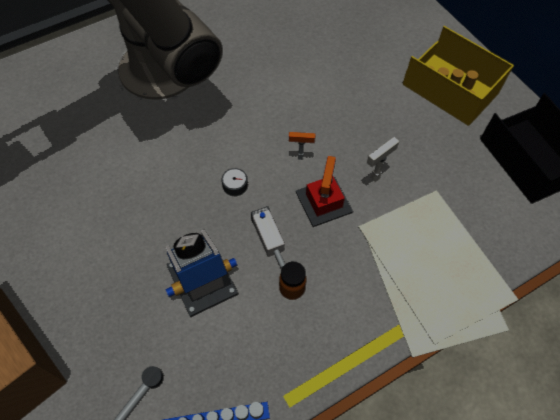

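View pics/top0.png

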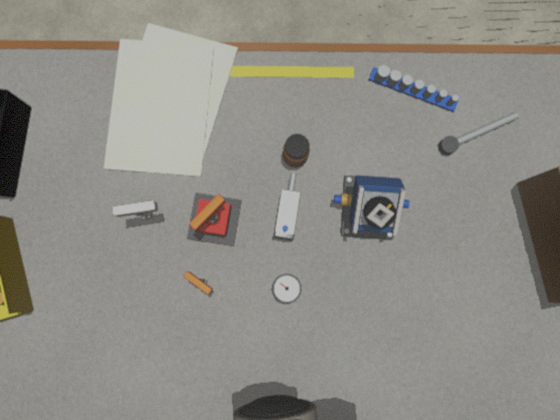

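The scene view shows the large orange key in the red stand at about (326,180), the small orange decoy at (302,140), the white key at (382,152), and the valve at (200,265) with its knob at (189,244). In the top view the key bar is at (207,213), the decoy at (198,283), and the knob at (380,212). The slope faces the robot (-x).

The tool stays vertical. So my plan is to seat the tip corner of the upright key in the recess, let the key lean and drop in inside a loose grip, and then turn it.

```bash
python3 - <<'E'
from h import *
for n,(r0,r1,c0,c1),(k0,k1,d0,d1) in (('top',(170,245,170,250),(170,245,330,420)),('scene',(140,225,290,360),(220,315,155,245))):
    c=cam(n); W=world(c); hsv=cv2.cvtColor(c['frame'],cv2.COLOR_BGR2HSV)
    H,S,V=[hsv[...,i].astype(int) for i in range(3)]
    roi=np.zeros((420,560),bool); roi[r0:r1,c0:c1]=1
    m=roi&(H>=6)&(H<=20)&(S>150)&(V>90)&(W[...,2]>122)&(W[...,2]<140)
    p=W[m]; ang=cv2.minAreaRect(p[:,:2].astype(np.float32)); 
    u,s,vt=np.linalg.svd(p[:,:2]-p[:,:2].mean(0),full_matrices=False)
    print(n,'bar',m.sum(),ang,p[:,2].mean(),'pca ang',np.degrees(np.arctan2(vt[0,1],vt[0,0])))
    m=roi&((H<5)|(H>172))&(S>150)&(abs(W[...,2]-50)<6); print(' stand top',m.sum(),cv2.minAreaRect(W[m][:,:2].astype(np.float32)))
    m=np.zeros_like(roi); m[k0:k1,d0:d1]=1
    b=m&(W[...,2]<25)&(W[...,2]>7)&(V<90); print(' foot',b.sum(),cv2.minAreaRect(W[b][:,:2].astype(np.float32)) if b.sum()>5 else '')
    blue=m&(H>100)&(H<130)&(S>120)&(W[...,2]>85); print(' blue',blue.sum(),cv2.minAreaRect(W[blue][:,:2].astype(np.float32)),W[blue].min(0).round(),W[blue].max(0).round())
    kn=m&(V<60)&(W[...,2]>95); print(' knobdark',kn.sum(),W[kn].mean(0).round(1),W[kn].min(0).round(),W[kn].max(0).round())
    cr=cv2.resize(c['frame'][k0:k1,d0:d1],None,fx=8,fy=8,interpolation=cv2.INTER_CUBIC)
    cv2.imwrite(f'pics/valve_{n}.png',cr[:600])
a=cv2.imread('pics/valve_top.png')
b=cv2.imread('pics/valve_scene.png')
o=np.hstack([cv2.resize(a,(400,333)),cv2.resize(b,(400,333))]); cv2.imwrite('pics/v1.png',np.clip(o*1.6,0,255).astype(np.uint8))
E
```

```text
top bar 100 ((566.4760131835938, 153.2049102783203), (17.978240966796875, 75.07928466796875), 45.95096206665039) 129.46319979295683 pca ang 134.00535416933766
 stand top 276 ((565.7847900390625, 151.7586669921875), (62.4793701171875, 61.117095947265625), 81.3197021484375)
 foot 467 ((590.487548828125, -172.3213653564453), (105.99723815917969, 119.78355407714844), 86.2332534790039)
 blue 141 ((623.5254516601562, -172.1103515625), (76.17446899414062, 28.25783920288086), 85.68031311035156) [ 608. -209.  102.] [ 639. -134.  136.]
 knobdark 296 [ 573.4 -165.7  132.8] [ 541. -200.   95.] [ 626. -130.  149.]
scene bar 262 ((570.2897338867188, 150.95697021484375), (17.414033889770508, 79.53099822998047), 47.17348098754883) 129.92560405641547 pca ang -42.78526624476441
 stand top 519 ((570.259765625, 151.14527893066406), (65.07930755615234, 67.42076110839844), 81.36805725097656)
 foot 1010 ((599.3184814453125, -175.34132385253906), (109.74401092529297, 130.7970733642578), 86.31739807128906)
 blue 1124 ((813.037841796875, -195.3672637939453), (89.6149673461914, 481.9490051269531), 84.73657989501953) [ 576. -262.   86.] [1049. -133. 1088.]
 knobdark 524 [ 597.3 -178.4  147.1] [ 544. -262.   95.] [1049. -133. 1088.]
```

View pics/v1.png

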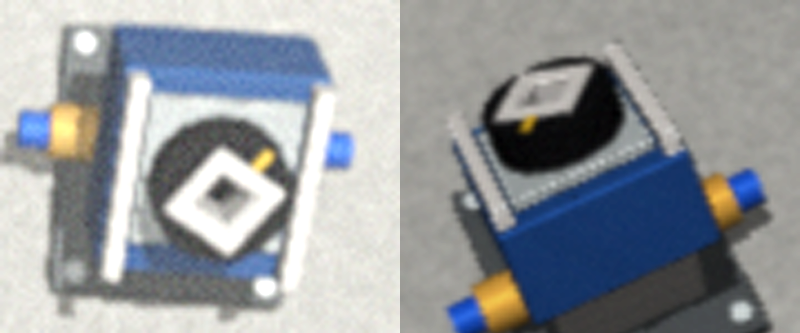

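The crop shows the bright boss square, with top-crop corners at about (165,207), (222,148), (288,197), (225,258) and the yellow pointer at (263,160). In the scene crop its corners are (495,122), (513,78), (594,68), (573,112). I'll project these onto the head plane.

```bash
cat >> h.py <<'E'
yv=np.radians(-3.7)
def headR():
    t=np.radians(35); Rv=cv2.Rodrigues(np.array([0,0,yv]))[0]
    return Rv@np.array([[np.cos(t),0,-np.sin(t)],[0,1,0],[np.sin(t),0,np.cos(t)]])  # cols x,y,z
def ray(c,uv,P0,n):
    o=-c['R'].T@c['t']; d=c['R'].T@np.array([(uv[0]-c['cx'])/c['fx'],(uv[1]-c['cy'])/c['fy'],1])
    return o+d*((P0-o)@n)/(d@n)
E
python3 - <<'E'
from h import *
Rh=headR(); O=np.array([562,-172.6,130.])
s=400/90
pts={'top':([(165,207),(222,148),(288,197),(225,258),(263,160)],(330,170),0),'scene':([(495,122),(513,78),(594,68),(573,112),(527,125)],(155,220),400)}
Ps=[];ctr=[]
for n,(q,o,x0) in pts.items():
    c=cam(n); px=[(o[0]+(a-x0+.5)/s-.5,o[1]+(b+.5)/s-.5) for a,b in q]
    H=np.array([Rh.T@(ray(c,p,O,Rh[:,2])-O) for p in px]); ce=H[:4].mean(0)
    print(n,'center head',ce.round(1),'world',(O+Rh@ce).round(1))
    for i in range(4):
        e=H[(i+1)%4]-H[i]; print('  side',np.linalg.norm(e).round(1),'ang cw mod90',np.degrees(-np.arctan2(e[1],e[0])).round(1)%90)
    d=H[4]-ce; print('  pointer cw deg',np.degrees(-np.arctan2(d[1],d[0])).round(1))
    K=np.array([[c['fx'],0,c['cx']],[0,c['fy'],c['cy']],[0,0,1]]); Ps.append(K@np.c_[c['R'],c['t']]); ctr.append(np.mean(px[:4],0))
X=cv2.triangulatePoints(*Ps,ctr[0].reshape(2,1),ctr[1].reshape(2,1)); X=(X[:3]/X[3]).ravel(); print('tri',X.round(1),'head',(Rh.T@(X-O)).round(1))
E
```

```text
top center head [-0.8 -0.5  0. ] world [ 561.3 -173.1  129.6]
  side 35.3 ang cw mod90 33.4
  side 37.2 ang cw mod90 33.599999999999994
  side 37.9 ang cw mod90 34.599999999999994
  side 36.6 ang cw mod90 37.7
  pointer cw deg 30.4
scene center head [ 6.  -1.5 -0. ] world [ 566.8 -174.4  133.4]
  side 34.9 ang cw mod90 27.0
  side 39.8 ang cw mod90 34.1
  side 34.0 ang cw mod90 31.3
  side 37.2 ang cw mod90 33.099999999999994
  pointer cw deg 33.2
tri [ 562.3 -173.9  124.6] head [-2.8 -1.2 -4.7]
```

```bash
python3 -m pendant '[{"linear":[442,661,-50],"twist":122.6},{"linear":[442,661,-50],"twist":122.6},{"linear":[442,661,-50],"twist":122.6},{"linear":[442,661,-50],"twist":122.6},{"linear":[442,661,-50],"twist":122.6},{"linear":[442,661,-50],"twist":122.6},{"linear":[442,661,-50],"twist":122.6},{"linear":[442,661,-50],"twist":122.6},{"linear":[442,661,-50],"twist":122.6},{"linear":[442,661,-50],"twist":122.6},{"linear":[442,661,-50],"twist":122.6},{"linear":[442,661,-50],"twist":122.6},{"linear":[442,661,-50],"twist":122.6},{"linear":[442,661,-50],"twist":122.6},{"linear":[442,661,-50],"twist":122.6},{"linear":[442,661,-50],"twist":122.6}]' 0
```

```text
time: 2.3
tool_pos: [567.9, 150.3, 177.0]
tcp_rot: [3.141, 0.0, 0.811]
contact_force: [0.1, 0.1, -0.4]
grip_width: 92.0
```

```bash
python3 -m pendant '[{"linear":[0.5,1.5,-40],"twist":0},{"linear":[0.5,1.5,-72],"twist":0},{"linear":[0.5,1.5,-72],"twist":0},{"linear":[0.5,1.5,-72],"twist":0}]' 0 && python3 -m pendant '[{"linear":[0,0,0],"twist":0},{"linear":[0,0,0],"twist":0},{"linear":[0,0,0],"twist":0},{"linear":[0,0,0],"twist":0},{"linear":[0,0,0],"twist":0},{"linear":[0,0,0],"twist":0},{"linear":[0,0,0],"twist":0},{"linear":[0,0,0],"twist":0}]' 255
```

```text
time: 2.8
tool_pos: [569.5, 152.4, 106.3]
tcp_rot: [3.14, -0.002, 0.811]
contact_force: [-0.0, 0.7, -1.1]
grip_width: 91.9
time: 3.8
tool_pos: [568.7, 152.9, 104.7]
tcp_rot: [-3.142, -0.0, 0.812]
contact_force: [0.9, 0.5, -0.1]
grip_width: 17.5
```

```bash
python3 -m pendant '[{"linear":[0,0,40],"twist":0},{"linear":[0,0,80],"twist":0},{"linear":[0,0,120],"twist":0},{"linear":[0,0,160],"twist":0},{"linear":[-2,-40,160],"twist":-10},{"linear":[-3,-80,160],"twist":-20},{"linear":[-4,-120,160],"twist":-30},{"linear":[-5,-160,160],"twist":-40},{"linear":[-5,-200,160],"twist":-50},{"linear":[-5,-240,160],"twist":-60},{"linear":[-5,-280,160],"twist":-70},{"linear":[-5,-310,160],"twist":-80},{"linear":[-5,-326,160],"twist":-83.7},{"linear":[-5,-326,145],"twist":-83.7},{"linear":[-5,-326,135],"twist":-83.7},{"linear":[-5,-326,135],"twist":-83.7}]' 255; python3 - <<'E'
from h import *
a=[]
for n,(r,c0) in {'top':(150,330),'scene':(170,150)}.items():
    c=cam(n); a.append(cv2.resize(c['frame'][r:r+120,c0:c0+100],(400,480),interpolation=cv2.INTER_CUBIC))
cv2.imwrite('pics/a1.png',np.clip(np.hstack(a)*1.5,0,255).astype(np.uint8))
E
```

```text
time: 5.8
tool_pos: [563.1, -171.8, 238.1]
tcp_rot: [3.141, 0.003, -0.647]
contact_force: [-0.1, -0.8, -3.2]
grip_width: 17.6
```

View pics/a1.png

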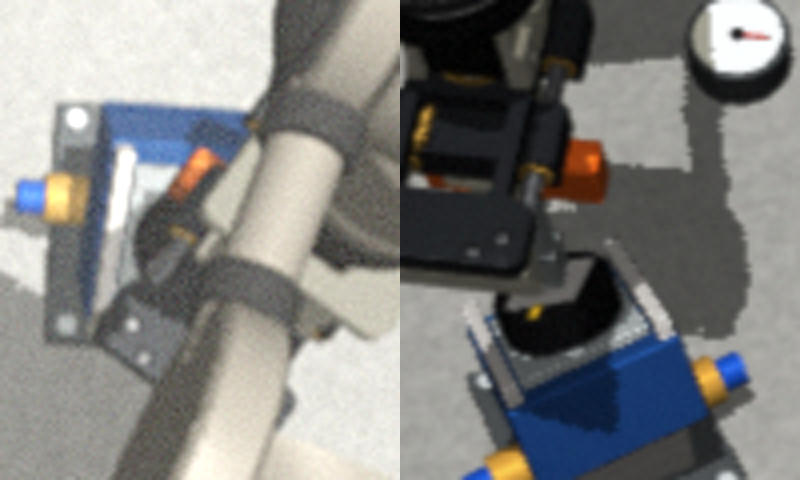

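The key hangs over the knob. In the scene panel the bar end is at (585,170) and the knob at (555,300), and the gripper hides the tip. I'll lower it by feel.

```bash
python3 -m pendant '[{"linear":[0.3,-0.6,-5],"twist":0},{"linear":[0.3,-0.6,-8],"twist":0},{"linear":[0.3,-0.6,-8],"twist":0}]' && python3 -m pendant '[{"linear":[0,0,-1],"twist":0},{"linear":[0,0,-2],"twist":0},{"linear":[0,0,-2],"twist":0}]' && python3 -m pendant '[{"linear":[0,0,-1],"twist":0},{"linear":[0,0,-2],"twist":0},{"linear":[0,0,-2],"twist":0}]'
```

```text
time: 6.28
tool_pos: [564.6, -173.6, 235.0]
tcp_rot: [-3.14, -0.004, -0.648]
contact_force: [-4.3, 1.7, 13.8]
grip_width: 17.9
time: 6.65
tool_pos: [564.9, -173.7, 234.7]
tcp_rot: [-3.14, -0.007, -0.648]
contact_force: [-6.7, 3.1, 20.9]
grip_width: 17.8
time: 7.02
tool_pos: [563.5, -173.3, 227.8]
tcp_rot: [3.142, 0.001, -0.649]
contact_force: [-1.7, 0.9, -1.4]
grip_width: 17.8
```

```bash
python3 -m pendant '[{"linear":[-1,0,-1],"twist":0},{"linear":[-1,0,-2],"twist":0},{"linear":[-1,0,-2],"twist":0}]' && python3 -m pendant '[{"linear":[-1,0,-1],"twist":0},{"linear":[-1,0,-2],"twist":0},{"linear":[-1,0,-2],"twist":0}]'; python3 - <<'E'
from h import *
c=cam('scene'); cv2.imwrite('pics/a2.png',np.clip(cv2.resize(c['frame'][180:280,140:270],(780,600),interpolation=cv2.INTER_CUBIC)*1.6,0,255).astype(np.uint8))
E
```

```text
time: 7.4
tool_pos: [563.1, -173.5, 225.5]
tcp_rot: [-3.141, 0.0, -0.649]
contact_force: [-1.4, 2.6, -0.4]
grip_width: 18.1
time: 7.78
tool_pos: [562.7, -173.7, 224.7]
tcp_rot: [-3.14, -0.002, -0.649]
contact_force: [-0.1, 3.4, 4.2]
grip_width: 18.2
```

View pics/a2.png

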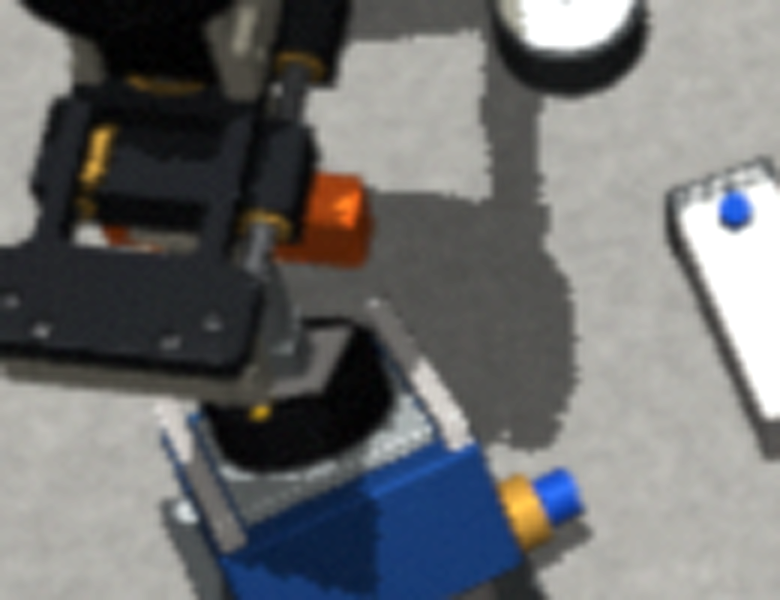

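The shank now stands in the boss square at about (300,370), with the tip about 8 mm into the recess. Next I'll loosen the grip into a cage and walk the handle down-slope (-x) so the key tilts into line.

```bash
python3 -m pendant '[{"linear":[0,0,0],"twist":0},{"linear":[-4,0,0],"twist":0},{"linear":[-8,0.5,-1],"twist":0},{"linear":[-12,0.5,-2],"twist":0},{"linear":[-16,1,-3],"twist":0},{"linear":[-20,1,-4],"twist":0},{"linear":[-20,1,-4],"twist":0}]' 172; python3 - <<'E'
from h import *
c=cam('scene'); cv2.imwrite('pics/a3.png',np.clip(cv2.resize(c['frame'][180:280,140:270],(780,600),interpolation=cv2.INTER_CUBIC)*1.6,0,255).astype(np.uint8))
E
```

```text
time: 8.7
tool_pos: [541.8, -172.7, 219.8]
tcp_rot: [3.142, -0.0, -0.649]
contact_force: [-0.5, 0.2, 0.5]
grip_width: 29.9
```

View pics/a3.png

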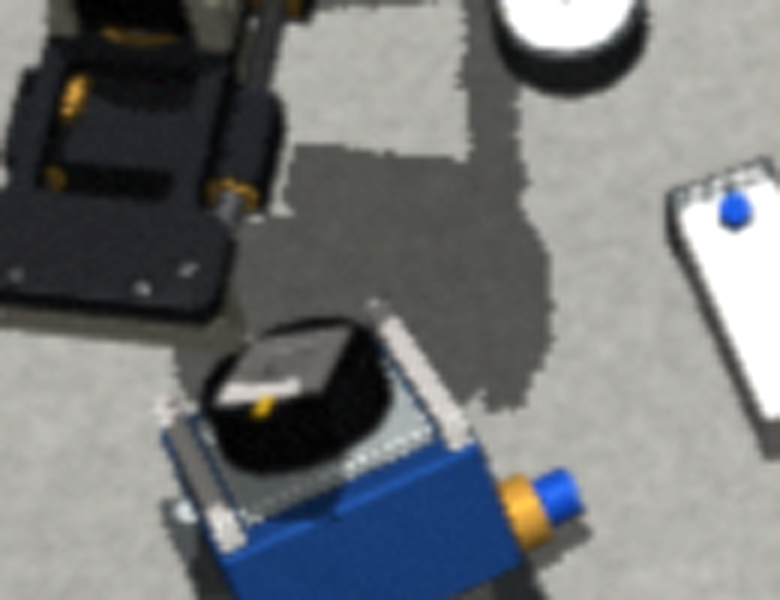

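The recess at (290,365) looks empty and the orange bar is out of sight, so I'll look wider.

```bash
python3 - <<'E'
from h import *
a=[cam('scene')['frame'][120:320,90:290],cam('top')['frame'][120:320,270:470]]
cv2.imwrite('pics/a4.png',np.clip(np.hstack([cv2.resize(i,(400,400),interpolation=cv2.INTER_CUBIC) for i in a])*1.5,0,255).astype(np.uint8))
E
```

```text
(no output)
```

View pics/a4.png

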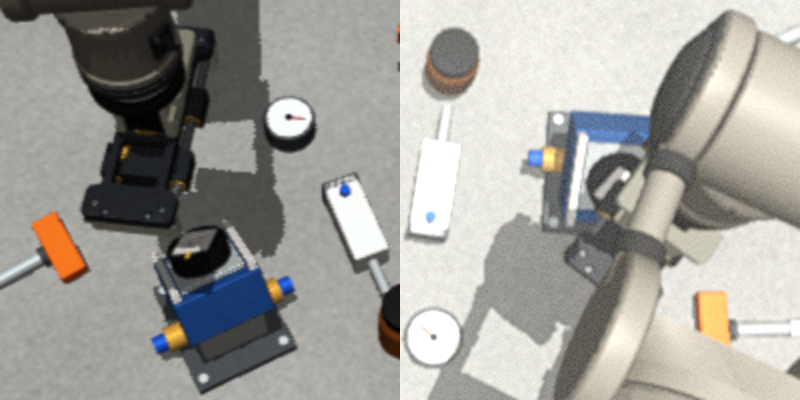

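The loose cage failed. The key slipped out along its bar and now lies on the table on the valve's -y side, with its bar at (60,247) in the scene panel and (713,318) in the top panel. Nothing else was disturbed. I'll move clear and measure it.

```bash
python3 -m pendant '[{"linear":[0,0,40],"twist":0},{"linear":[0,30,80],"twist":0},{"linear":[0,80,80],"twist":0},{"linear":[0,130,80],"twist":0},{"linear":[0,160,80],"twist":0},{"linear":[0,160,80],"twist":0}]' 0; python3 - <<'E'
from h import *
a=[]
for n in('top','scene'):
    c=cam(n); W=world(c); hsv=cv2.cvtColor(c['frame'],cv2.COLOR_BGR2HSV); H,S,V=[hsv[...,i].astype(int) for i in range(3)]
    m=(H>=5)&(H<=20)&(S>150)&(V>90)&(W[...,2]<45)&(W[...,2]>8)&(W[...,1]<-230)&(W[...,0]<700)
    m=m.astype(np.uint8); k,l,st,_=cv2.connectedComponentsWithStats(m)
    for i in range(1,k):
        if st[i,4]>40:
            p=W[l==i]; t=p[p[:,2]>np.percentile(p[:,2],95)-4]; print(n,st[i],'rect',cv2.minAreaRect(t[:,:2].astype(np.float32)),'z',np.percentile(p[:,2],[5,50,95]).round(1))
    if n=='top': a.append(cv2.resize(c['frame'][170:300,330:470],(400,371)))
    else: a.append(cv2.resize(c['frame'][180:310,60:200],(400,371)))
cv2.imwrite('pics/a5.png',np.clip(np.hstack(a)*1.5,0,255).astype(np.uint8))
E
```

```text
time: 9.6
tool_pos: [542.1, -10.9, 300.0]
tcp_rot: [-3.141, -0.0, -0.646]
contact_force: [0.1, -0.1, 0.2]
grip_width: 85.3
scene [106 226  27  34 445] rect ((436.5420837402344, -292.8807678222656), (78.89501953125, 29.2344970703125), 2.883610486984253) z [16.2 19.4 22.8]
```

View pics/a5.png

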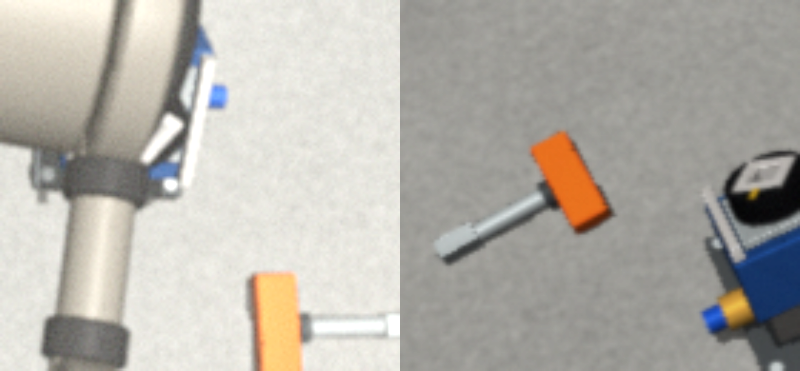

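The key lies flat with its bar centre at about (435,-293), bar along world x and tip pointing to -y; in the right panel the bar is at (570,182) and the tip at (455,245). I'll grip the bar ends by their outer edge so the shank can swing down when lifted.

```bash
python3 -m pendant '[{"linear":[-30,-50,0],"twist":10},{"linear":[-60,-100,0],"twist":20},{"linear":[-80,-150,-30],"twist":30},{"linear":[-107.5,-200,-60],"twist":39.9},{"linear":[-107.5,-250,-120],"twist":39.9},{"linear":[-107.5,-263.5,-170],"twist":39.9},{"linear":[-107.5,-263.5,-220],"twist":39.9},{"linear":[-107.5,-263.5,-265],"twist":39.9},{"linear":[-107.5,-263.5,-288],"twist":39.9},{"linear":[-107.5,-263.5,-288],"twist":39.9},{"linear":[-107.5,-263.5,-288],"twist":39.9}]' 0 && python3 -m pendant '[{"linear":[0,0,0],"twist":0},{"linear":[0,0,0],"twist":0},{"linear":[0,0,0],"twist":0},{"linear":[0,0,0],"twist":0},{"linear":[0,0,0],"twist":0}]' 255
```

```text
time: 11.08
tool_pos: [434.9, -277.4, 12.7]
tcp_rot: [3.14, -0.001, 0.046]
contact_force: [-0.3, 0.0, 0.6]
grip_width: 91.9
time: 11.7
tool_pos: [434.8, -276.2, 11.9]
tcp_rot: [3.141, -0.001, 0.047]
contact_force: [0.1, -0.0, 2.4]
grip_width: 79.2
```

Gripped at 79 mm. Lift and look by numbers at where the tip hangs.

```bash
python3 -m pendant '[{"linear":[0,0,30],"twist":0},{"linear":[0,0,70],"twist":0},{"linear":[0,0,110],"twist":0},{"linear":[0,0,150],"twist":0},{"linear":[0,0,170],"twist":0},{"linear":[0,0,170],"twist":0},{"linear":[0,0,170],"twist":0},{"linear":[0,0,170],"twist":0}]' 255; cat >> h.py <<'E'
def orange(n,lo=25,hi=400,roi=None):
    c=cam(n); W=world(c); hsv=cv2.cvtColor(c['frame'],cv2.COLOR_BGR2HSV); H,S,V=[hsv[...,i].astype(int) for i in range(3)]
    m=(H>=5)&(H<=20)&(S>150)&(V>60)&(W[...,2]<hi)&(W[...,2]>lo)
    k,l,st,_=cv2.connectedComponentsWithStats(m.astype(np.uint8)); out=[]
    for i in range(1,k):
        if st[i,4]>15:
            p=W[l==i]; print(n,st[i].tolist(),'min',np.percentile(p,2,0).round(),'max',np.percentile(p,98,0).round(),'mean',p.mean(0).round())
    return c,W
E
python3 - <<'E'
from h import *
c,W=orange('scene'); c2,_=orange('top')
cv2.imwrite('pics/a6.png',np.clip(cv2.resize(c['frame'][150:280,60:230],(785,600),interpolation=cv2.INTER_CUBIC)*1.5,0,255).astype(np.uint8))
E
```

```text
time: 12.7
tool_pos: [434.0, -275.7, 180.3]
tcp_rot: [-3.14, 0.002, 0.047]
contact_force: [-0.2, -0.1, -3.5]
grip_width: 78.8
scene [439, 68, 10, 8, 50] min [414. 592.  45.] max [439. 614.  53.] mean [426. 602.  49.]
scene [452, 69, 11, 9, 73] min [438. 616.  44.] max [461. 642.  52.] mean [449. 629.  49.]
scene [467, 70, 11, 9, 78] min [459. 644.  29.] max [486. 691.  53.] mean [472. 658.  48.]
scene [289, 132, 26, 10, 194] min [421. 144.  75.] max [457. 192.  95.] mean [439. 168.  88.]
scene [88, 187, 13, 11, 96] min [ 398. -295.  183.] max [ 426. -278.  199.] mean [ 410. -287.  188.]
scene [223, 260, 8, 11, 48] min [ 601. -124.   37.] max [ 622. -115.   49.] mean [ 613. -120.   44.]
scene [172, 282, 9, 6, 32] min [ 594. -237.   43.] max [ 603. -221.   49.] mean [ 599. -229.   46.]
scene [174, 286, 9, 9, 46] min [ 607. -238.   36.] max [ 615. -222.   49.] mean [ 612. -230.   43.]
scene [284, 286, 18, 4, 29] min [719. -44.  54.] max [736. -16.  62.] mean [730. -32.  59.]
top [449, 264, 6, 46, 104] min [ 395. -284.  184.] max [ 468. -250.  276.] mean [ 435. -279.  192.]
top [458, 264, 6, 9, 41] min [ 455. -303.  181.] max [ 470. -255.  289.] mean [ 463. -294.  197.]
```

View pics/a6.png

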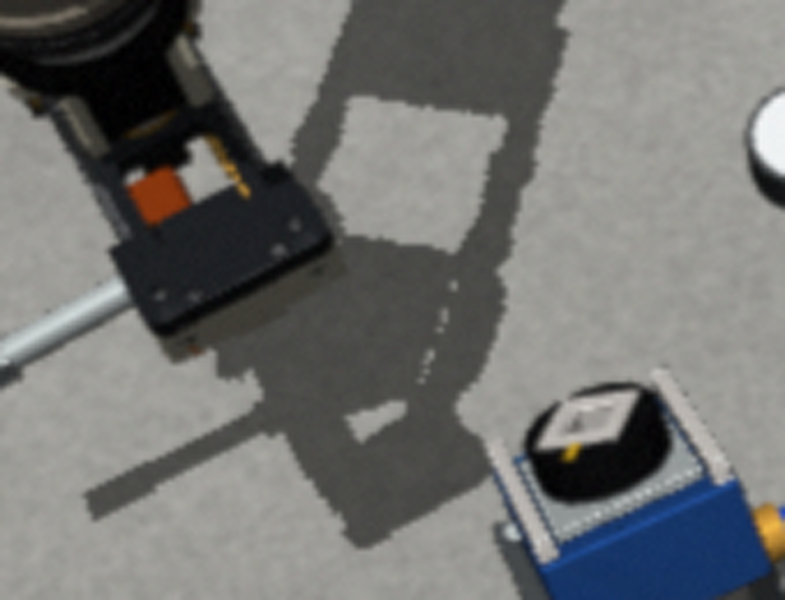

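The key is held by its bar ends but still sticks out horizontally; its shank is at (60,320) and its shadow shows the same. Pad friction keeps it from swinging. I'll turn it half round, slide the tip under the fixed valve port, and raise the bar so the port forces the tip downward in the grip.

```bash
python3 -m pendant '[{"linear":[10,-7,4],"twist":-10},{"linear":[20,-14,4],"twist":-20},{"linear":[30,-21,4],"twist":-30},{"linear":[40,-28,4],"twist":-40},{"linear":[50,-35,4],"twist":-50},{"linear":[60,-42,4],"twist":-60},{"linear":[70,-50,4],"twist":-70},{"linear":[80,-58,4],"twist":-80},{"linear":[90,-66,4],"twist":-90},{"linear":[100,-74,4],"twist":-100},{"linear":[110,-82,4],"twist":-110},{"linear":[120,-90,4],"twist":-120},{"linear":[130,-98,4],"twist":-130},{"linear":[140,-106,4],"twist":-140},{"linear":[150,-114,4],"twist":-150},{"linear":[160,-124,4],"twist":-160},{"linear":[168,-124,4],"twist":-170},{"linear":[168,-124,0],"twist":-180},{"linear":[168,-124,-30],"twist":-180},{"linear":[168,-124,-30],"twist":-180}]' 255; python3 - <<'E'
from h import *
c=cam('scene'); W=world(c)
m=(W[...,2]>110)&(W[...,1]<-200)&(W[...,1]>-420)&(W[...,0]<720)
# shank: points in y -390..-280 high
for y0 in range(-390,-260,10):
    s=m&(W[...,1]>y0)&(W[...,1]<y0+10); p=W[s]
    if len(p)>3: print(y0,len(p),np.median(p,0).round(),p[:,2].max().round(),p[:,0].min().round(),p[:,0].max().round())
E
```

```text
time: 15.3
tool_pos: [601.1, -399.1, 147.9]
tcp_rot: [3.137, -0.006, -3.094]
contact_force: [-0.2, 0.8, -3.2]
grip_width: 78.8
-390 1277 [ 652. -385.  459.] 509.0 574.0 698.0
-380 1633 [ 643. -375.  366.] 513.0 522.0 699.0
-370 1575 [ 638. -366.  362.] 514.0 485.0 697.0
-360 872 [ 641. -355.  487.] 513.0 475.0 695.0
-350 750 [ 629. -345.  487.] 530.0 467.0 654.0
-340 782 [ 605. -335.  486.] 536.0 452.0 642.0
-330 713 [ 496. -325.  487.] 539.0 437.0 616.0
-320 792 [ 500. -315.  507.] 546.0 427.0 611.0
-310 941 [ 505. -305.  530.] 553.0 418.0 613.0
-300 1085 [ 512. -295.  533.] 561.0 408.0 613.0
-290 1173 [ 506. -285.  534.] 569.0 394.0 612.0
-280 1185 [ 496. -275.  538.] 575.0 388.0 612.0
-270 1185 [ 486. -265.  545.] 582.0 373.0 542.0
```

```bash
python3 - <<'E'
from h import *
c=cam('scene'); W=world(c)
for y0 in range(-390,-240,10):
    s=(W[...,2]>110)&(W[...,2]<185)&(W[...,1]>y0)&(W[...,1]<y0+10)&(abs(W[...,0]-600)<60); p=W[s]
    if len(p)>3: print(y0,len(p),np.median(p,0).round(),p[:,2].max().round(),p[:,0].min().round(),p[:,0].max().round())
# port
for y0 in range(-262,-220,6):
    s=(W[...,2]>15)&(W[...,2]<60)&(W[...,1]>y0)&(W[...,1]<y0+6)&(abs(W[...,0]-600)<30); p=W[s]
    if len(p)>3: print('port',y0,len(p),p.max(0).round(),p.min(0).round())
E
```

```text
-380 81 [ 583. -374.  153.] 157.0 565.0 605.0
-370 87 [ 606. -366.  152.] 157.0 570.0 617.0
-360 47 [ 606. -355.  147.] 151.0 596.0 611.0
-350 52 [ 606. -345.  146.] 152.0 598.0 612.0
-340 48 [ 607. -335.  144.] 149.0 598.0 612.0
-330 46 [ 606. -325.  143.] 148.0 598.0 612.0
-320 46 [ 608. -315.  142.] 146.0 597.0 611.0
-310 57 [ 607. -304.  141.] 147.0 596.0 613.0
-300 63 [ 608. -295.  140.] 146.0 596.0 613.0
-290 61 [ 607. -285.  139.] 145.0 597.0 613.0
-280 21 [ 606. -278.  138.] 142.0 596.0 613.0
port -256 11 [ 611. -250.   46.] [ 596. -252.   35.]
port -250 27 [ 611. -244.   47.] [ 594. -250.   32.]
port -244 27 [ 615. -238.   48.] [ 597. -244.   34.]
port -238 39 [ 616. -232.   52.] [ 592. -238.   30.]
port -232 37 [ 616. -226.   49.] [ 593. -232.   31.]
port -226 38 [ 617. -220.   53.] [ 579. -226.   15.]
```

```bash
python3 -m pendant '[{"linear":[-1,0,-40],"twist":0},{"linear":[-1,0,-80],"twist":0},{"linear":[-1,0,-115],"twist":0},{"linear":[-1,0,-124],"twist":0},{"linear":[-1,0,-124],"twist":0},{"linear":[-1,15,-124],"twist":0},{"linear":[-1,30,-124],"twist":0},{"linear":[-1,37,-124],"twist":0},{"linear":[-1,37,-124],"twist":0}]' 255 && python3 -m pendant '[{"linear":[0,4,8],"twist":0},{"linear":[0,7,16],"twist":0},{"linear":[0,11,24],"twist":0},{"linear":[0,11,24],"twist":0}]' 255
```

```text
time: 16.52
tool_pos: [601.9, -362.3, 28.3]
tcp_rot: [-3.141, 0.0, -3.093]
contact_force: [0.1, -0.1, -2.8]
grip_width: 78.9
time: 17.02
tool_pos: [602.1, -352.3, 53.0]
tcp_rot: [-3.14, 0.001, -3.094]
contact_force: [0.8, -0.5, -2.8]
grip_width: 78.9
```

```bash
cat > prof.py <<'E'
from h import *
import sys
a,b,zl,zh=map(int,sys.argv[1:5])
c=cam('scene'); W=world(c)
for y0 in range(a,b,10):
    s=(W[...,2]>zl)&(W[...,2]<zh)&(W[...,1]>y0)&(W[...,1]<y0+10)&(abs(W[...,0]-602)<22); p=W[s]
    if len(p)>3: print(y0,len(p),np.median(p,0).round(),'zmax',p[:,2].max().round())
cv2.imwrite('pics/p.png',np.clip(cv2.resize(c['frame'][230:330,100:230],(780,600),interpolation=cv2.INTER_CUBIC)*1.5,0,255).astype(np.uint8))
E
python3 prof.py -350 -220 8 90
```

```text
-330 20 [ 594. -323.   51.] zmax 55.0
-320 43 [ 607. -315.   49.] zmax 56.0
-310 40 [ 607. -305.   41.] zmax 48.0
-300 38 [ 607. -295.   38.] zmax 44.0
-290 39 [ 607. -285.   35.] zmax 42.0
-280 39 [ 607. -275.   31.] zmax 39.0
-270 43 [ 608. -264.   29.] zmax 33.0
-260 54 [ 608. -254.   27.] zmax 45.0
-250 70 [ 609. -245.   39.] zmax 46.0
-240 73 [ 609. -235.   43.] zmax 51.0
-230 98 [ 611. -225.   42.] zmax 86.0
```

The key now slopes about 20° tip-down, hooked under the port. Continue the arc.

```bash
python3 -m pendant '[{"linear":[0,4,9],"twist":0},{"linear":[0,9,17],"twist":0},{"linear":[0,14,25],"twist":0},{"linear":[0,20,32],"twist":0},{"linear":[0,27,39],"twist":0},{"linear":[0,34,46],"twist":0},{"linear":[0,42,52],"twist":0},{"linear":[0,50,57],"twist":0},{"linear":[0,58,62],"twist":0},{"linear":[0,58,62],"twist":0}]' 255; python3 prof.py -310 -220 8 115
```

```text
time: 18.32
tool_pos: [601.8, -293.0, 114.1]
tcp_rot: [3.141, 0.0, -3.093]
contact_force: [-0.8, -2.2, 0.6]
grip_width: 79.3
-250 58 [ 606. -246.   40.] zmax 46.0
-240 64 [ 608. -234.   44.] zmax 50.0
-230 102 [ 611. -225.   41.] zmax 111.0
```

```bash
python3 -m pendant '[{"linear":[0,-20,0],"twist":0},{"linear":[0,-45,0],"twist":0},{"linear":[0,-45,40],"twist":0},{"linear":[0,-45,90],"twist":0},{"linear":[0,-45,120],"twist":0},{"linear":[0,-45,120],"twist":0}]' 255; python3 - <<'E'
from h import *
for n in ('scene','top'):
    c=cam(n); W=world(c)
    for z0 in range(90,240,15):
        s=(W[...,2]>z0)&(W[...,2]<z0+15)&(W[...,1]>-400)&(W[...,1]<-225)&(abs(W[...,0]-602)<50); p=W[s]
        if len(p)>3: print(n,z0,len(p),np.median(p,0).round(),'y',p[:,1].min().round(),p[:,1].max().round(),'x',p[:,0].min().round(),p[:,0].max().round())
E
```

```text
time: 19.12
tool_pos: [602.3, -341.0, 236.0]
tcp_rot: [-3.139, 0.004, -3.095]
contact_force: [0.7, -0.2, -2.8]
grip_width: 79.1
scene 120 30 [ 613. -293.  131.] y -304.0 -288.0 x 599.0 615.0
scene 135 59 [ 612. -296.  141.] y -309.0 -290.0 x 597.0 614.0
scene 150 49 [ 609. -301.  156.] y -307.0 -296.0 x 598.0 614.0
scene 165 12 [ 607. -307.  168.] y -308.0 -304.0 x 600.0 613.0
top 120 36 [ 600. -290.  131.] y -302.0 -287.0 x 593.0 608.0
top 135 65 [ 601. -295.  143.] y -313.0 -290.0 x 593.0 609.0
top 150 67 [ 599. -301.  157.] y -310.0 -296.0 x 593.0 608.0
top 165 57 [ 601. -309.  172.] y -316.0 -302.0 x 594.0 609.0
top 180 59 [ 599. -316.  188.] y -324.0 -311.0 x 593.0 608.0
top 195 50 [ 600. -320.  206.] y -327.0 -316.0 x 590.0 611.0
top 210 304 [ 599. -326.  219.] y -338.0 -319.0 x 561.0 640.0
top 225 547 [ 601. -333.  235.] y -347.0 -325.0 x 554.0 647.0
```

The key now hangs firmly, tilted about 24° about its bar axis. That tilt is useful for the 35° slope. With the tilt facing up-slope I can engage the recess, turn the knob square to the slope, and push the key fully in under a firm grip. I'll swing it over to the knob.

```bash
python3 -m pendant '[{"linear":[0,0,20],"twist":10.5},{"linear":[0,0,35],"twist":21},{"linear":[0,0,35],"twist":31.5},{"linear":[-5,10,35],"twist":42},{"linear":[-10,20,35],"twist":52.5},{"linear":[-15,30,35],"twist":63},{"linear":[-20,40,35],"twist":73.5},{"linear":[-25,52,35],"twist":84},{"linear":[-30,64,35],"twist":94.5},{"linear":[-35,76,35],"twist":105},{"linear":[-40,88,35],"twist":115.5},{"linear":[-45,100,35],"twist":126},{"linear":[-50,112,35],"twist":136.5},{"linear":[-55,124,35],"twist":147},{"linear":[-60,136,35],"twist":157.5},{"linear":[-65,150,35],"twist":168},{"linear":[-70,164,35],"twist":178.5},{"linear":[-74,178,35],"twist":189},{"linear":[-78,190,35],"twist":199.5},{"linear":[-80,199,35],"twist":210}]' 255 && python3 -m pendant '[{"linear":[0,0,0],"twist":10},{"linear":[0,0,0],"twist":20},{"linear":[0,0,0],"twist":20},{"linear":[0,0,0],"twist":20}]' 255; cat > tip.py <<'E'
from h import *
import sys
zl=float(sys.argv[1]); T=np.array(bot.get_obs()['tool_pos'])
for n in ('scene','top'):
    c=cam(n); W=world(c); d=W-T; r=np.hypot(d[...,0],d[...,1])
    m=(W[...,2]>zl)&(W[...,2]<T[2]-20)&(r<95)
    k,l,st,_=cv2.connectedComponentsWithStats(m.astype(np.uint8))
    for i in range(1,k):
        if st[i,4]>20:
            p=W[l==i]; print(n,st[i].tolist(),'zmin',np.percentile(p[:,2],1).round(1))
            for z0 in range(int(p[:,2].min()),int(T[2]-20),12):
                s=p[(p[:,2]>=z0)&(p[:,2]<z0+12)]
                if len(s)>5: print('   ',z0,len(s),s.mean(0).round(1),s.min(0).round(),s.max(0).round())
    r0=165 if n=='scene' else 150; c0=140 if n=='scene' else 320
    cv2.imwrite(f'pics/t_{n}.png',np.clip(cv2.resize(c['frame'][r0:r0+110,c0:c0+100],(400,440),interpolation=cv2.INTER_CUBIC)*1.5,0,255).astype(np.uint8))
E
python3 tip.py 152
```

```text
time: 21.72
tool_pos: [520.5, -139.5, 266.3]
tcp_rot: [-3.138, 0.002, 0.577]
contact_force: [0.5, -1.1, -2.6]
grip_width: 79.2
time: 22.22
tool_pos: [521.1, -140.2, 267.5]
tcp_rot: [-3.139, 0.0, 0.916]
contact_force: [0.1, 0.8, -3.4]
grip_width: 78.6
scene [178, 193, 12, 41, 362] zmin 160.0
    158 44 [ 560.6 -170.9  164.9] [ 555. -180.  158.] [ 566. -159.  170.]
    170 54 [ 557.1 -167.4  176.3] [ 548. -177.  170.] [ 565. -153.  182.]
    182 56 [ 553.5 -164.5  187.9] [ 545. -173.  183.] [ 561. -154.  194.]
    194 49 [ 548.5 -160.2  200.3] [ 538. -167.  194.] [ 553. -150.  206.]
    206 44 [ 544.9 -157.3  212.2] [ 538. -163.  207.] [ 550. -148.  218.]
    218 43 [ 541.5 -154.5  223.7] [ 536. -161.  218.] [ 546. -146.  229.]
    230 39 [ 538.9 -151.1  236. ] [ 531. -158.  230.] [ 543. -140.  242.]
    242 33 [ 537.7 -150.4  245.3] [ 530. -157.  242.] [ 542. -140.  247.]
```

```bash
python3 -m pendant '[{"linear":[9,-3.5,-8],"twist":0.5},{"linear":[9,-3.5,-16],"twist":0.5},{"linear":[9,-3.5,-22],"twist":0.5},{"linear":[9,-3.5,-22],"twist":0.5}]' 255 && python3 tip.py 139 && python3 -m pendant '[{"linear":[0,0,-2],"twist":0},{"linear":[0,0,-4],"twist":0},{"linear":[0,0,-4],"twist":0}]' 255 && python3 -m pendant '[{"linear":[0,0,-2],"twist":0},{"linear":[0,0,-3],"twist":0},{"linear":[0,0,-3],"twist":0}]' 255
```

```text
time: 22.82
tool_pos: [530.2, -143.4, 246.8]
tcp_rot: [-3.141, -0.0, 0.929]
contact_force: [-1.7, 0.5, 1.4]
grip_width: 79.0
scene [178, 204, 24, 50, 523] zmin 139.3
    139 223 [ 582.8 -174.7  143.4] [ 563. -198.  139.] [ 597. -151.  151.]
    151 53 [ 566.8 -171.1  157.4] [ 558. -180.  151.] [ 573. -157.  163.]
    163 53 [ 562.5 -167.6  168.2] [ 555. -177.  163.] [ 570. -157.  174.]
    175 45 [ 558.2 -163.7  180.9] [ 551. -170.  175.] [ 565. -155.  186.]
    187 47 [ 553.7 -159.3  193.2] [ 545. -168.  187.] [ 560. -149.  199.]
    199 46 [ 549.8 -156.2  205.5] [ 543. -162.  199.] [ 555. -147.  211.]
    211 39 [ 546.8 -154.3  218.2] [ 536. -162.  211.] [ 551. -143.  223.]
    223 17 [ 546.9 -154.1  224.8] [ 543. -160.  223.] [ 550. -148.  227.]
time: 23.3
tool_pos: [530.0, -143.6, 245.1]
tcp_rot: [3.14, 0.0, 0.929]
contact_force: [-8.4, 2.8, 14.4]
grip_width: 79.0
time: 23.68
tool_pos: [529.6, -143.3, 244.1]
tcp_rot: [3.139, -0.0, 0.929]
contact_force: [-13.9, 5.9, 27.7]
grip_width: 79.3
```

```bash
python3 -m pendant '[{"linear":[-1,0,3],"twist":0},{"linear":[-2,0,3],"twist":0},{"linear":[-3,0,3],"twist":0}]' 255 && python3 -m pendant '[{"linear":[-1,0,0],"twist":0},{"linear":[-2,0,0],"twist":0},{"linear":[-3,0,0],"twist":0}]' 255 && python3 -m pendant '[{"linear":[-1,0,0],"twist":0},{"linear":[-2,0,0],"twist":0},{"linear":[-3,0,0],"twist":0}]' 255; python3 tip.py 139; python3 - <<'E'
import cv2,numpy as np
cv2.imwrite('pics/b1.png',np.hstack([cv2.imread('pics/t_scene.png'),cv2.imread('pics/t_top.png')]))
E
```

```text
time: 24.05
tool_pos: [527.7, -143.1, 244.4]
tcp_rot: [3.14, -0.002, 0.929]
contact_force: [-3.5, 3.5, 8.7]
grip_width: 79.4
time: 24.42
tool_pos: [524.8, -143.7, 243.1]
tcp_rot: [3.14, -0.001, 0.929]
contact_force: [-0.6, 1.0, 1.3]
grip_width: 79.3
time: 24.8
tool_pos: [521.3, -143.8, 242.1]
tcp_rot: [-3.141, 0.0, 0.929]
contact_force: [0.3, 0.4, -2.7]
grip_width: 79.2
scene [178, 201, 13, 39, 321] zmin 139.4
    139 49 [ 559.9 -173.   144.7] [ 551. -181.  139.] [ 567. -159.  151.]
    151 59 [ 555.3 -169.6  156.8] [ 545. -179.  151.] [ 563. -156.  163.]
    163 46 [ 551.1 -166.1  168.9] [ 543. -172.  163.] [ 556. -157.  175.]
    175 37 [ 547.3 -161.8  180.8] [ 542. -169.  176.] [ 553. -154.  187.]
    187 46 [ 543.7 -158.8  192.9] [ 539. -166.  187.] [ 549. -149.  199.]
    199 39 [ 539.7 -155.6  203.9] [ 532. -162.  200.] [ 543. -147.  210.]
    211 45 [ 537.9 -154.   217.5] [ 529. -162.  213.] [ 543. -143.  222.]
scene [177, 239, 25, 15, 173] zmin 139.1
    139 173 [ 586.2 -174.2  142.7] [ 572. -200.  139.] [ 600. -150.  151.]
```

View pics/b1.png

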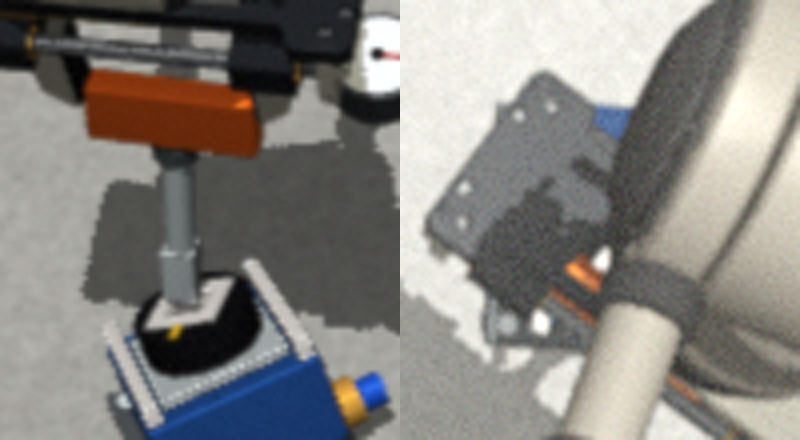

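In the left panel the tip bottom is at (180,300) and the boss centre at about (188,305), so the tip needs about +4 mm in x and +3 mm in y. Then I'll lower it.

```bash
python3 -m pendant '[{"linear":[4,3,0],"twist":0},{"linear":[4,3,-2],"twist":0},{"linear":[4,3,-2],"twist":0}]' 255 && python3 -m pendant '[{"linear":[0,0,-2],"twist":0},{"linear":[0,0,-3],"twist":0},{"linear":[0,0,-3],"twist":0}]' 255 && python3 -m pendant '[{"linear":[0,0,-2],"twist":0},{"linear":[0,0,-3],"twist":0},{"linear":[0,0,-3],"twist":0}]' 255
```

```text
time: 25.28
tool_pos: [525.7, -140.6, 241.3]
tcp_rot: [3.141, -0.0, 0.929]
contact_force: [-2.1, -0.4, 3.6]
grip_width: 79.0
time: 25.65
tool_pos: [525.8, -140.6, 240.3]
tcp_rot: [3.139, -0.001, 0.929]
contact_force: [-6.0, 2.3, 15.3]
grip_width: 79.2
time: 26.02
tool_pos: [525.7, -140.9, 239.3]
tcp_rot: [3.136, -0.001, 0.929]
contact_force: [-10.0, 4.4, 26.2]
grip_width: 79.2
```

```bash
python3 -m pendant '[{"linear":[-1,0,3],"twist":0},{"linear":[-2,0,3],"twist":0},{"linear":[-2,0,3],"twist":0}]' 255 && python3 -m pendant '[{"linear":[-1,1,0],"twist":0},{"linear":[-1,2,0],"twist":0},{"linear":[-1,2,0],"twist":0}]' 255 && python3 -m pendant '[{"linear":[-1,-2,0],"twist":0},{"linear":[-1,-4,0],"twist":0},{"linear":[-1,-4,0],"twist":0}]' 255; python3 tip.py 139|head -3
```

```text
time: 26.4
tool_pos: [524.0, -140.4, 239.7]
tcp_rot: [3.139, -0.002, 0.929]
contact_force: [-3.4, 3.1, 11.0]
grip_width: 79.0
time: 26.78
tool_pos: [522.7, -138.9, 239.2]
tcp_rot: [3.139, -0.0, 0.929]
contact_force: [-3.8, 1.1, 8.1]
grip_width: 79.3
time: 27.15
tool_pos: [522.0, -142.4, 239.0]
tcp_rot: [3.14, -0.002, 0.929]
contact_force: [-2.6, 2.0, 6.6]
grip_width: 78.7
scene [179, 202, 12, 38, 315] zmin 140.4
    139 49 [ 561.4 -171.8  145.1] [ 553. -181.  139.] [ 569. -160.  151.]
    151 65 [ 556.2 -167.9  157.3] [ 547. -177.  151.] [ 566. -156.  163.]
```

View pics/t_scene.png

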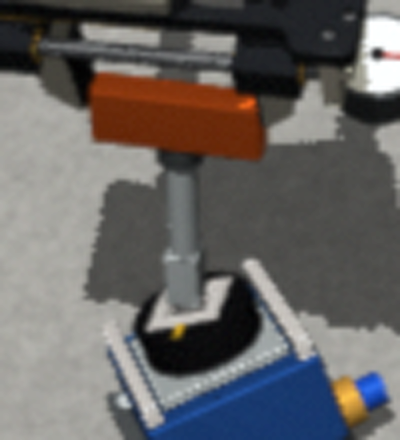

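The tip sits at about (184,303), still slightly left of the boss centre at (188,305). I'll get the offset numerically from one camera by fitting the shank axis, with the tip taken from the bar underside, and the boss plane.

```bash
cat > fit.py <<'E'
from h import *
from scipy.optimize import least_squares
T=np.array(bot.get_obs()['tool_pos']); Rh=headR(); hz=Rh[:,2]
c=cam('scene'); W=world(c); hsv=cv2.cvtColor(c['frame'],cv2.COLOR_BGR2HSV); H,S,V=[hsv[...,i].astype(int) for i in range(3)]
O=np.array([564,-173.7,131.5])
D=(W-O)@hz; L=(W-O)@Rh[:,0]; M=(W-O)@Rh[:,1]
boss=(abs(D)<8)&(abs(L)<32)&(abs(M)<32)&(S<60)&(V>95)
off=np.median(D[boss]); print('boss px',boss.sum(),'plane off',off.round(1))
K=ray(c,(187.4,241.4),O+hz*off,hz); print('knob centre',K.round(1))
kn=(abs((W-K)@hz)<6)&(np.linalg.norm(W-K,axis=-1)<34); print('black+boss mean head',[(((W-K)@Rh)[kn]).mean(0).round(1)], kn.sum())
sh=(D>off+14)&(W[...,2]<T[2]-12)&(np.hypot(W[...,0]-T[0],W[...,1]-T[1])<75)&(S<110)&(D<off+75)
lab=cv2.connectedComponents(sh.astype(np.uint8))[1]; i=np.bincount(lab[lab>0]).argmax(); P=W[lab==i]
def res(v):
    a=np.array([v[0],v[1],170.]); u=np.array([v[2],v[3],1]); u/=np.linalg.norm(u); d=P-a; return np.linalg.norm(d-np.outer(d@u,u),axis=1)-7.6
m=P.mean(0); r=least_squares(res,[m[0]-5,m[1]+1,-.35,.3],loss='soft_l1'); v=r.x
u=np.array([v[2],v[3],1]); u/=np.linalg.norm(u); a=np.array([v[0],v[1],170.])
print('shank n',len(P),'rms',np.sqrt(np.mean(r.fun**2)).round(2),'tilt',np.degrees(np.arccos(u[2])).round(1),'lean az (tip dir)',np.degrees(np.arctan2(-u[1],-u[0])).round(1),'resid to head z',np.degrees(np.arccos(u@hz)).round(1))
og=(H>=4)&(H<=20)&(S>140)&(V>50)&(np.linalg.norm(W-T,axis=-1)<90); B=W[og]; s=(B-a)@u
lo=np.percentile(s,2); hi=np.percentile(s,98); print('bar along axis',lo.round(1),hi.round(1))
for tip in (a+u*(lo-93),):
    e=Rh.T@(tip-K); print('tip',tip.round(1),'in head rel knob (x up,y,z out)',e.round(1)); print('tip-TCP',(tip-T).round(1))
t=np.cross(u,[0,0,1]); 
E
python3 fit.py
```

```text
boss px 88 plane off -0.1
knob centre [ 568.8 -174.2  134.8]
black+boss mean head [array([ 3.7,  0.5, -1.3])] 348
shank n 234 rms 1.52 tilt 25.5 lean az (tip dir) -40.0 resid to head z 20.2
bar along axis 51.5 80.0
tip [ 560.  -173.   132.6] in head rel knob (x up,y,z out) [-8.5  0.6  3.3]
tip-TCP [  38.   -30.6 -106.4]
```

```bash
python3 -m pendant '[{"linear":[0,0,8],"twist":0},{"linear":[8,2,9],"twist":-4},{"linear":[8,2,9],"twist":-4},{"linear":[8,2,9],"twist":-4}]' 255 && python3 fit.py && python3 -m pendant '[{"linear":[0,0,-2],"twist":0},{"linear":[0,0,-4],"twist":0},{"linear":[0,0,-4],"twist":0}]' 255
```

```text
time: 27.8
tool_pos: [529.3, -140.7, 246.4]
tcp_rot: [-3.141, 0.0, 0.86]
contact_force: [0.3, 0.0, -2.6]
grip_width: 78.9
boss px 85 plane off -0.3
knob centre [ 568.6 -174.1  134.3]
black+boss mean head [array([ 4.5,  0.1, -1.2])] 331
shank n 238 rms 1.42 tilt 24.8 lean az (tip dir) -43.7 resid to head z 21.9
bar along axis 59.3 87.5
tip [ 563.8 -172.6  139.4] in head rel knob (x up,y,z out) [-1.1  1.2  6.9]
tip-TCP [  34.5  -31.9 -107. ]
time: 28.22
tool_pos: [529.4, -140.7, 242.5]
tcp_rot: [-3.141, 0.0, 0.859]
contact_force: [0.2, 0.5, -2.4]
grip_width: 79.2
```

```bash
python3 -m pendant '[{"linear":[0,0,-2],"twist":0},{"linear":[0,0,-3],"twist":0},{"linear":[0,0,-3],"twist":0}]' 255 && python3 -m pendant '[{"linear":[0,-0.5,-2],"twist":0},{"linear":[0,-0.5,-3],"twist":0},{"linear":[0,-0.5,-3],"twist":0}]' 255
```

```text
time: 28.6
tool_pos: [529.5, -140.7, 239.7]
tcp_rot: [-3.142, -0.0, 0.859]
contact_force: [-0.8, 0.2, -3.4]
grip_width: 78.9
time: 28.98
tool_pos: [529.9, -140.9, 236.9]
tcp_rot: [3.141, -0.001, 0.859]
contact_force: [1.6, 3.3, -0.6]
grip_width: 79.4
```

It dropped into the recess: z is about 7 mm below the earlier contact height with almost no force. Next I'll turn about the tip to bring the knob square to the slope, and check the force halfway.

```bash
python3 -m pendant '[{"linear":[-2,-2.5,0],"twist":4},{"linear":[-4,-5.2,0],"twist":8},{"linear":[-6,-8,0],"twist":12.3},{"linear":[-7.6,-11,0],"twist":16.4},{"linear":[-9,-14,0],"twist":20.5},{"linear":[-9,-14,0],"twist":20.5}]' 255; python3 fit.py
```

```text
time: 29.72
tool_pos: [520.6, -154.7, 236.8]
tcp_rot: [-3.141, -0.001, 1.216]
contact_force: [0.9, 3.6, -0.2]
grip_width: 79.1
boss px 102 plane off -0.1
knob centre [ 568.8 -174.2  134.8]
black+boss mean head [array([ 4. ,  0.3, -1.2])] 352
shank n 219 rms 1.45 tilt 26.3 lean az (tip dir) -23.3 resid to head z 13.2
bar along axis 49.4 77.5
tip [ 566.8 -173.9  130.9] in head rel knob (x up,y,z out) [-3.9  0.1 -2. ]
tip-TCP [  46.1  -19.2 -105.9]
```

```bash
python3 -m pendant '[{"linear":[-1.2,-3.2,0],"twist":4.1},{"linear":[-2.2,-6.5,0],"twist":8.2},{"linear":[-3,-10,0],"twist":12.3},{"linear":[-3.3,-13.2,0],"twist":16.5},{"linear":[-3.3,-13.2,0],"twist":16.5}]' 255; python3 fit.py
```

```text
time: 30.4
tool_pos: [516.9, -167.8, 236.8]
tcp_rot: [-3.141, -0.001, 1.503]
contact_force: [-1.2, 5.2, 2.6]
grip_width: 79.1
boss px 98 plane off -0.3
knob centre [ 568.6 -174.1  134.4]
black+boss mean head [array([ 4.1,  0.2, -1. ])] 348
shank n 222 rms 1.36 tilt 26.0 lean az (tip dir) -8.6 resid to head z 9.3
bar along axis 49.6 77.5
tip [ 566.5 -174.2  131. ] in head rel knob (x up,y,z out) [-3.6 -0.2 -1.5]
tip-TCP [  49.6   -6.4 -105.8]
```

```bash
python3 -m pendant '[{"linear":[-4,0.2,-3],"twist":0},{"linear":[-8,0.5,-5.5],"twist":0},{"linear":[-12,0.8,-8],"twist":0},{"linear":[-16,1,-10.5],"twist":0},{"linear":[-16,1,-10.5],"twist":0}]' 255 && python3 fit.py && python3 -m pendant '[{"linear":[1.2,0,-1.7],"twist":0},{"linear":[2.3,0,-3.3],"twist":0},{"linear":[3.4,-0.1,-4.9],"twist":0},{"linear":[3.4,-0.1,-4.9],"twist":0}]' 255
```

```text
time: 31.08
tool_pos: [500.7, -166.8, 226.8]
tcp_rot: [-3.141, -0.001, 1.502]
contact_force: [-3.0, 4.2, 5.1]
grip_width: 79.2
boss px 129 plane off -0.0
knob centre [ 568.9 -174.2  135. ]
black+boss mean head [array([ 3.6,  0.3, -1.3])] 352
shank n 239 rms 1.63 tilt 35.5 lean az (tip dir) -6.4 resid to head z 1.6
bar along axis 43.1 71.3
tip [ 567.7 -173.7  129.4] in head rel knob (x up,y,z out) [-4.2  0.4 -3.8]
tip-TCP [ 67.   -6.9 -97.4]
time: 31.62
tool_pos: [504.4, -167.0, 221.8]
tcp_rot: [-3.141, -0.0, 1.502]
contact_force: [-2.4, 4.9, 4.5]
grip_width: 78.4
```

Key axis now matches the knob axis to within 2° and is sliding in. I'll keep pushing.

```bash
python3 -m pendant '[{"linear":[1.7,-0.1,-2.5],"twist":0},{"linear":[3.4,-0.2,-4.9],"twist":0},{"linear":[5.2,-0.3,-7.4],"twist":0},{"linear":[5.2,-0.3,-7.4],"twist":0}]' 255 && python3 fit.py && python3 -m pendant '[{"linear":[1.2,0,-1.7],"twist":0},{"linear":[2.3,0,-3.3],"twist":0},{"linear":[2.3,0,-3.3],"twist":0}]' 255
```

```text
time: 32.12
tool_pos: [508.9, -167.8, 215.2]
tcp_rot: [-3.14, 0.001, 1.503]
contact_force: [-7.2, 3.9, 11.2]
grip_width: 78.6
boss px 133 plane off -0.1
knob centre [ 568.9 -174.2  134.9]
black+boss mean head [array([ 3.2,  0.1, -1.4])] 354
shank n 231 rms 1.7 tilt 30.4 lean az (tip dir) -5.9 resid to head z 4.7
bar along axis 30.8 58.2
tip [ 571.3 -173.6  116.4] in head rel knob (x up,y,z out) [ -8.7   0.7 -16.5]
tip-TCP [ 62.4  -5.8 -98.9]
time: 32.55
tool_pos: [509.7, -168.5, 214.1]
tcp_rot: [-3.139, 0.003, 1.503]
contact_force: [-18.1, 3.9, 26.8]
grip_width: 79.3
```

```bash
python3 -m pendant '[{"linear":[-1.5,0,2.5],"twist":0},{"linear":[-1.5,0,2.5],"twist":0}]' 255 && python3 -m pendant '[{"linear":[0,0,0],"twist":0},{"linear":[0,0,0],"twist":0},{"linear":[0,0,0],"twist":0},{"linear":[0,0,0],"twist":0}]' 0; python3 fit.py
```

```text
time: 32.8
tool_pos: [509.6, -168.5, 214.5]
tcp_rot: [-3.141, 0.002, 1.503]
contact_force: [-9.5, 1.8, 11.6]
grip_width: 79.1
time: 33.3
tool_pos: [510.7, -167.9, 212.9]
tcp_rot: [-3.141, -0.0, 1.504]
contact_force: [0.8, -0.5, 0.7]
grip_width: 92.0
boss px 140 plane off 0.3
knob centre [ 569.2 -174.3  135.6]
black+boss mean head [array([ 2.5,  0.3, -1.4])] 358
shank n 249 rms 1.75 tilt 39.8 lean az (tip dir) -3.2 resid to head z 4.8
bar along axis 24.4 52.2
tip [ 572.8 -174.   117.3] in head rel knob (x up,y,z out) [ -7.6   0.5 -17. ]
tip-TCP [ 62.   -6.1 -95.6]
```

The released key stands on its own in the recess at about the full depth, about 17 mm by the fit. I'll regrip across the bar's thickness and then twist clockwise about the bar centre.

```bash
python3 -m pendant '[{"linear":[0,0,20],"twist":0},{"linear":[0,0,35],"twist":0},{"linear":[0,0,35],"twist":-10},{"linear":[0,0,35],"twist":-20},{"linear":[0,0,35],"twist":-30},{"linear":[0,0,35],"twist":-40},{"linear":[0,0,35],"twist":-50},{"linear":[0,0,35],"twist":-60},{"linear":[0,0,35],"twist":-70},{"linear":[-1,-0.5,35],"twist":-80},{"linear":[-1,-0.5,30],"twist":-90},{"linear":[-1,-0.5,10],"twist":-90},{"linear":[-1,-0.5,-8],"twist":-90},{"linear":[-1,-0.5,-11],"twist":-90},{"linear":[-1,-0.5,-11],"twist":-90}]' 0 && python3 -m pendant '[{"linear":[0,0,0],"twist":0},{"linear":[0,0,0],"twist":0},{"linear":[0,0,0],"twist":0},{"linear":[0,0,0],"twist":0},{"linear":[0,0,0],"twist":0},{"linear":[0,0,0],"twist":0}]' 255; python3 fit.py
```

```text
time: 35.22
tool_pos: [509.9, -168.4, 202.7]
tcp_rot: [3.141, -0.001, -0.066]
contact_force: [-0.5, -0.3, -0.1]
grip_width: 91.6
time: 35.98
tool_pos: [508.4, -168.2, 202.2]
tcp_rot: [-3.142, 0.003, -0.066]
contact_force: [-3.1, -0.3, 1.0]
grip_width: 36.6
boss px 6 plane off -0.1
knob centre [ 568.8 -174.2  134.7]
black+boss mean head [array([ 3.1,  0.3, -1.1])] 350
shank n 112 rms 2.85 tilt 13.4 lean az (tip dir) 55.8 resid to head z 30.2
bar along axis 32.0 54.1
tip [ 556.5 -166.4  110.6] in head rel knob (x up,y,z out) [-24.3   7.  -12.4]
tip-TCP [ 48.1   1.8 -91.6]
```

```bash
python3 -m pendant '[{"linear":[0,0,0],"twist":-5},{"linear":[0,0,0],"twist":-10},{"linear":[0,0,0],"twist":-15},{"linear":[0,0,0],"twist":-20},{"linear":[0,0,0],"twist":-25},{"linear":[0,0,0],"twist":-25}]' 255; python3 - <<'E'
from h import *
print(bot.get_obs()['moment'].round(2))
orange('scene',150); orange('top',150)
E
```

```text
time: 36.78
tool_pos: [509.6, -168.3, 204.3]
tcp_rot: [3.142, -0.002, -0.503]
contact_force: [-7.5, 1.2, 15.1]
grip_width: 23.7
[0.45 0.9  0.11]
scene [149, 184, 3, 7, 16] min [ 523. -203.  299.] max [ 536. -195.  306.] mean [ 530. -199.  301.]
scene [181, 190, 13, 18, 137] min [ 518. -157.  203.] max [ 541. -135.  228.] mean [ 532. -144.  215.]
top [368, 228, 11, 10, 47] min [ 513. -146.  219.] max [ 528. -129.  278.] mean [ 520. -138.  227.]
```

```bash
python3 -m pendant '[{"linear":[0,0,1],"twist":-5},{"linear":[0,0,1],"twist":-10},{"linear":[0,0,1],"twist":-15},{"linear":[0,0,1],"twist":-20},{"linear":[0,0,1],"twist":-25},{"linear":[0,0,1],"twist":-25}]' 255; python3 - <<'E'
from h import *
print(bot.get_obs()['moment'].round(2))
orange('scene',150); orange('top',150)
E
```

```text
time: 37.62
tool_pos: [508.7, -168.4, 205.9]
tcp_rot: [3.141, -0.001, -0.939]
contact_force: [-12.4, 1.8, 20.2]
grip_width: 21.4
[0.38 1.86 0.16]
scene [173, 193, 20, 18, 258] min [ 522. -171.  203.] max [ 549. -141.  234.] mean [ 536. -155.  220.]
top [371, 219, 10, 8, 44] min [ 528. -151.  213.] max [ 544. -135.  287.] mean [ 537. -144.  225.]
```

```bash
python3 -m pendant '[{"linear":[-1,0,1],"twist":-5},{"linear":[-1,0,1.5],"twist":-10},{"linear":[-1,0,1.5],"twist":-15},{"linear":[-1,0,1.5],"twist":-20},{"linear":[-1,0,1.5],"twist":-25},{"linear":[-1,0,1.5],"twist":-30},{"linear":[-1,0,1.5],"twist":-30}]' 255; python3 - <<'E'
from h import *
print(bot.get_obs()['moment'].round(2))
orange('scene',150); orange('top',150)
E
```

```text
time: 38.6
tool_pos: [508.2, -168.7, 206.3]
tcp_rot: [-3.141, -0.002, -1.463]
contact_force: [-6.7, -0.1, 12.2]
grip_width: 18.3
[ 0.05  1.11 -0.  ]
scene [168, 192, 18, 24, 219] min [ 503. -174.  214.] max [ 553. -157.  237.] mean [ 537. -166.  227.]
```

```bash
python3 -m pendant '[{"linear":[0,0,0],"twist":-6},{"linear":[0,0,0],"twist":-12},{"linear":[0,0,0],"twist":-18},{"linear":[0,0,0],"twist":-18}]' 255; python3 -c "
from h import *
print(bot.get_obs()['moment'].round(2))"; python3 -m pendant '[{"linear":[0,0,0],"twist":-5},{"linear":[0,0,0],"twist":-10},{"linear":[0,0,0],"twist":-10}]' 255; python3 -c "
from h import *
print(bot.get_obs()['moment'].round(2)); orange('scene',150)"; python3 -m pendant '[{"linear":[0,0,0],"twist":-5},{"linear":[0,0,0],"twist":-10},{"linear":[0,0,0],"twist":-10}]' 255;  python3 -c "
from h import *
print(bot.get_obs()['moment'].round(2)); orange('scene',150)"
```

```text
time: 39.2
tool_pos: [508.8, -167.2, 205.4]
tcp_rot: [-3.141, 0.002, -1.777]
contact_force: [-1.8, 3.2, 6.0]
grip_width: 18.1
[1.18 0.21 0.37]
time: 39.58
tool_pos: [508.6, -167.0, 205.7]
tcp_rot: [3.142, 0.002, -1.951]
contact_force: [-3.7, 5.0, 9.1]
grip_width: 18.9
[1.38 0.5  0.41]
scene [166, 192, 13, 26, 225] min [ 499. -186.  210.] max [ 553. -164.  238.] mean [ 535. -175.  226.]
time: 40.0
tool_pos: [508.3, -166.9, 206.1]
tcp_rot: [3.141, 0.001, -2.125]
contact_force: [-7.5, 4.8, 12.4]
grip_width: 19.7
[1.44 0.84 0.69]
scene [164, 193, 13, 26, 217] min [ 505. -190.  213.] max [ 552. -168.  237.] mean [ 536. -179.  226.]
```

```bash
python3 -m pendant '[{"linear":[0,0,0],"twist":-4},{"linear":[0,0,0],"twist":-4}]' 255; python3 -c "
from h import *
print(bot.get_obs()['moment'].round(2))"; python3 -m pendant '[{"linear":[0,0,0],"twist":-4},{"linear":[0,0,0],"twist":-4},{"linear":[0,0,0],"twist":4},{"linear":[0,0,0],"twist":12},{"linear":[0,0,0],"twist":12}]' 130; python3 - <<'E'
from h import *
orange('scene',150)
for n in('top','scene'):
    c=cam(n); W=world(c); hsv=cv2.cvtColor(c['frame'],cv2.COLOR_BGR2HSV); H,S,V=[hsv[...,i].astype(int) for i in range(3)]
    m=(H>18)&(H<34)&(S>120)&(V>70)&(W[...,2]>100)&(np.linalg.norm(W-[566,-174,133],axis=-1)<34)
    d=(W[m]-[565,-174,133])@headR(); print(n,m.sum(),d.mean(0).round(1), 'cw deg',np.degrees(-np.arctan2(d[:,1].mean(),d[:,0].mean())) if m.sum() else '')
E
```

```text
time: 40.3
tool_pos: [507.9, -167.0, 206.3]
tcp_rot: [3.14, 0.001, -2.194]
contact_force: [-7.6, 5.6, 14.0]
grip_width: 20.0
[1.31 1.21 0.85]
time: 40.92
tool_pos: [508.8, -168.4, 204.4]
tcp_rot: [-3.142, 0.0, -1.986]
contact_force: [-0.4, -0.4, 0.5]
grip_width: 44.8
scene [165, 192, 13, 21, 188] min [ 499. -183.  212.] max [ 541. -164.  235.] mean [ 527. -174.  223.]
top 0 [nan nan nan] cw deg 
scene 7 [ -5.4 -23.   -1.2] cw deg 103.24806559626055<stdin>:6: RuntimeWarning: Mean of empty slice.
  ret = um.true_divide(
```

The pointer reads about 103° clockwise against the stop at 100.3°, so the knob is at its stop. Regrip and draw the key out along its axis.

```bash
python3 -m pendant '[{"linear":[0,0,0],"twist":5},{"linear":[0,0,0],"twist":5},{"linear":[0,0,0],"twist":5},{"linear":[0,0,0],"twist":5},{"linear":[0,0,0],"twist":5}]' 255 && python3 -m pendant '[{"linear":[-2.3,0.2,3.3],"twist":0},{"linear":[-4.6,0.3,6.6],"twist":0},{"linear":[-6.9,0.5,9.8],"twist":0},{"linear":[-9.2,0.6,13.1],"twist":0},{"linear":[-11.5,0.8,16.4],"twist":0},{"linear":[-13.8,1,19.7],"twist":0},{"linear":[-16,1,23],"twist":0},{"linear":[-20,1.3,29],"twist":0},{"linear":[-24,1.5,36],"twist":0},{"linear":[-24,1.5,60],"twist":0},{"linear":[-24,1.5,60],"twist":0}]' 255; cat > ptr.py <<'E'
from h import *
for n in('top','scene'):
    c=cam(n); W=world(c); hsv=cv2.cvtColor(c['frame'],cv2.COLOR_BGR2HSV); H,S,V=[hsv[...,i].astype(int) for i in range(3)]
    m=(H>18)&(H<34)&(S>120)&(V>70)&(W[...,2]>100)&(W[...,2]<150)&(np.linalg.norm(W-[566,-174,133],axis=-1)<34)
    o=[568.5,-174.2,134.5] if n=='scene' else [562,-173,130]
    if m.sum(): d=((W[m]-o)@headR()).mean(0); print('ptr',n,m.sum(),d.round(1),'cw deg',np.degrees(-np.arctan2(d[1],d[0])).round(1))
E
python3 ptr.py; python3 - <<'E'
from h import *
T=np.array(bot.get_obs()['tool_pos'])
for n in('scene','top'):
    c=cam(n); W=world(c)
    for z0 in range(155,250,12):
        s=(W[...,2]>=z0)&(W[...,2]<z0+12)&(np.hypot(W[...,0]-T[0],W[...,1]-T[1])<100)&(W[...,0]>T[0]-10); p=W[s]
        if len(p)>4: print(n,z0,len(p),p.mean(0).round(),p.min(0).round(),p.max(0).round())
E
```

```text
time: 41.7
tool_pos: [508.8, -168.1, 204.7]
tcp_rot: [-3.141, 0.0, -1.899]
contact_force: [-0.1, 2.0, 0.1]
grip_width: 19.3
time: 43.08
tool_pos: [485.4, -167.3, 266.5]
tcp_rot: [-3.137, -0.001, -1.899]
contact_force: [-1.0, -0.5, -1.8]
grip_width: 17.7
ptr scene 8 [-10.4 -22.5  -0.9] cw deg 114.9
scene 179 68 [ 550. -187.  186.] [ 536. -195.  181.] [ 557. -174.  191.]
scene 191 81 [ 540. -183.  198.] [ 527. -192.  191.] [ 550. -173.  203.]
scene 203 73 [ 528. -180.  209.] [ 515. -187.  203.] [ 536. -169.  215.]
scene 215 62 [ 518. -176.  221.] [ 505. -183.  215.] [ 527. -166.  227.]
scene 227 73 [ 508. -173.  233.] [ 499. -180.  227.] [ 516. -164.  239.]
scene 239 31 [ 502. -167.  243.] [ 492. -177.  239.] [ 508. -158.  250.]
top 179 6 [ 552. -181.  183.] [ 550. -184.  181.] [ 554. -179.  185.]
```

The key came out cleanly and is held, tilted about 44°, with its tip toward the stand side. I'll carry it over to the stand.

```bash
python3 -m pendant '[{"linear":[2,40,0],"twist":0},{"linear":[4,85,0],"twist":0},{"linear":[6,130,0],"twist":0},{"linear":[8,175,0],"twist":0},{"linear":[10,220,0],"twist":0},{"linear":[12,265,-10],"twist":0},{"linear":[14,310,-40],"twist":0},{"linear":[14,341,-70],"twist":0},{"linear":[14,341,-92],"twist":0},{"linear":[14,341,-92],"twist":0},{"linear":[14,341,-92],"twist":0}]' 255; cat > fit2.py <<'E'
from h import *
from scipy.optimize import least_squares
T=np.array(bot.get_obs()['tool_pos']); S0=np.array([570.3,151.1])  # stand centre, scene frame
c=cam('scene'); W=world(c); hsv=cv2.cvtColor(c['frame'],cv2.COLOR_BGR2HSV); H,S,V=[hsv[...,i].astype(int) for i in range(3)]
m=(W[...,2]>54)&(W[...,2]<T[2]-8)&(np.hypot(W[...,0]-T[0],W[...,1]-T[1])<125)&(S<110)&(W[...,0]>T[0]+2)
lab=cv2.connectedComponents(m.astype(np.uint8))[1]; i=np.bincount(lab[lab>0]).argmax(); P=W[lab==i]; z0=P[:,2].mean()
def res(v):
    a=np.array([v[0],v[1],z0]); u=np.array([v[2],v[3],1]); u/=np.linalg.norm(u); d=P-a; return np.linalg.norm(d-np.outer(d@u,u),axis=1)-7.8
g=P.mean(0); r=least_squares(res,[g[0]-5,g[1]+1,-.5,.1],loss='soft_l1'); v=r.x; u=np.array([v[2],v[3],1]); u/=np.linalg.norm(u); a=np.array([v[0],v[1],z0])
s=(P-a)@u; tip=a+u*np.percentile(s,1)
print('n',len(P),'rms',np.sqrt((r.fun**2).mean()).round(2),'tilt',np.degrees(np.arccos(u[2])).round(1),'tip az',np.degrees(np.arctan2(-u[1],-u[0])).round(1),'len',np.ptp(s).round())
print('tip(visible end)',tip.round(1),'tip - hole',(tip[:2]-S0).round(1),'tip-TCP',(tip-T).round(1))
E
python3 fit2.py; python3 ptr.py
```

```text
time: 44.65
tool_pos: [499.1, 173.9, 173.2]
tcp_rot: [-3.141, 0.0, -1.899]
contact_force: [0.2, 1.0, -2.0]
grip_width: 18.1
n 304 rms 2.04 tilt 42.4 tip az -17.4 len 92.0
tip(visible end) [564.  153.5  85.6] tip - hole [-6.3  2.4] tip-TCP [ 64.9 -20.4 -87.6]
ptr top 11 [ -4.2 -23.3   0.7] cw deg 100.2
ptr scene 6 [-10.5 -23.2  -0.9] cw deg 114.5
```

```bash
python3 -m pendant '[{"linear":[6,-2,-10],"twist":0},{"linear":[9,-3,-20],"twist":0},{"linear":[9,-3,-28],"twist":0},{"linear":[9,-3,-28],"twist":0}]' 255 && python3 fit2.py && python3 -m pendant '[{"linear":[0,0,-5],"twist":0},{"linear":[0,0,-10],"twist":0},{"linear":[0,0,-14],"twist":0},{"linear":[0,0,-14],"twist":0}]' 255
```

```text
time: 45.3
tool_pos: [507.0, 171.0, 143.5]
tcp_rot: [3.14, -0.001, -1.899]
contact_force: [-0.5, -0.5, -2.6]
grip_width: 17.6
n 289 rms 3.53 tilt 53.5 tip az -18.2 len 92.0
tip(visible end) [580.9 146.7  65.8] tip - hole [10.6 -4.4] tip-TCP [ 73.9 -24.3 -77.7]
time: 45.85
tool_pos: [508.0, 171.2, 130.5]
tcp_rot: [-3.141, 0.0, -1.899]
contact_force: [0.4, -0.7, -1.5]
grip_width: 17.6
```

```bash
python3 -m pendant '[{"linear":[6,-2,2],"twist":0},{"linear":[13,-4.2,4.5],"twist":0},{"linear":[19,-6.3,7],"twist":0},{"linear":[25.7,-8.4,9],"twist":0},{"linear":[32,-10.5,10],"twist":0},{"linear":[38.5,-12.6,11],"twist":0},{"linear":[45,-14.7,11.5],"twist":0},{"linear":[51.4,-16.7,12],"twist":0},{"linear":[51.4,-16.7,12],"twist":0}]' 255; sed -i 's/r=least_squares/P=P[P[:,2]>62]; r=least_squares/' fit2.py; python3 fit2.py
```

```text
time: 46.98
tool_pos: [559.7, 154.2, 142.5]
tcp_rot: [-3.141, -0.0, -1.899]
contact_force: [-0.9, 0.9, -2.8]
grip_width: 18.0
n 149 rms 3.3 tilt 4.1 tip az -84.6 len 31.0
tip(visible end) [584.1 258.9  94.3] tip - hole [ 13.8 107.8] tip-TCP [ 24.4 104.7 -48.1]
```

```bash
sed -i 's/&(W\[...,0\]>T\[0\]+2)/\&(np.hypot(W[...,0]-S0[0],W[...,1]-S0[1])<45)/' fit2.py; python3 fit2.py; python3 - <<'E'
from h import *
c=cam('scene'); W=world(c)
for z0 in range(54,150,10):
    s=(W[...,2]>=z0)&(W[...,2]<z0+10)&(np.hypot(W[...,0]-570,W[...,1]-151)<45); p=W[s]
    if len(p)>4: print(z0,len(p),p.mean(0).round(),p.min(0).round(),p.max(0).round())
E
```

```text
n 101 rms 1.78 tilt 15.6 tip az -17.8 len 61.0
tip(visible end) [568.4 152.2  61.1] tip - hole [-1.9  1.1] tip-TCP [  8.9  -2.1 -81.4]
54 38 [574. 149.  59.] [558. 142.  54.] [586. 171.  64.]
64 25 [572. 150.  69.] [563. 142.  64.] [576. 159.  74.]
74 21 [569. 151.  80.] [564. 146.  76.] [573. 160.  83.]
84 24 [567. 152.  89.] [562. 146.  84.] [571. 160.  92.]
94 19 [563. 150.  98.] [557. 147.  94.] [567. 156. 103.]
104 9 [558. 150. 108.] [554. 147. 104.] [561. 152. 113.]
134 35 [582. 145. 140.] [564. 138. 135.] [590. 168. 144.]
144 54 [578. 148. 150.] [556. 133. 144.] [588. 171. 154.]
```

```bash
python3 - <<'E'
from h import *
c=cam('scene'); cv2.imwrite('pics/s1.png',np.clip(cv2.resize(c['frame'][110:240,260:400],(700,600),interpolation=cv2.INTER_CUBIC)*1.5,0,255).astype(np.uint8))
E
```

```text
(no output)
```

View pics/s1.png

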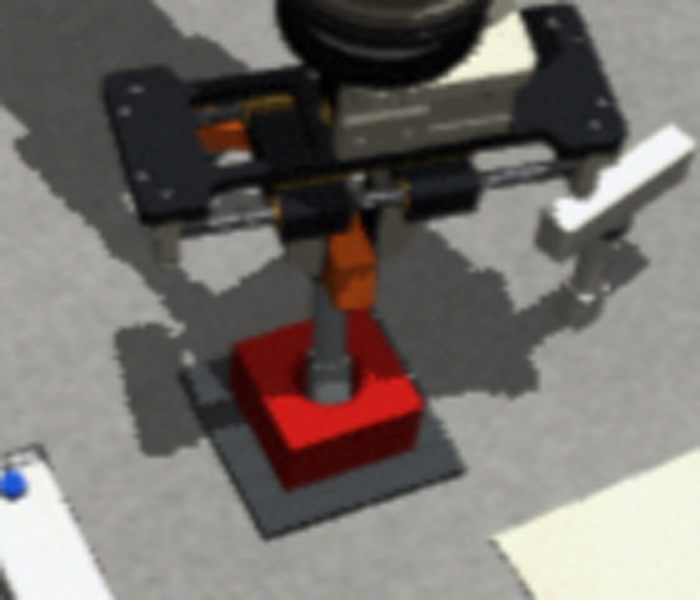

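The tip is just in the hole mouth at (330,385), the bar is near upright with about 15° of tilt left, and the neighbours are clear. I'll lower it a little, swing it upright, and lower it further.

```bash
python3 -m pendant '[{"linear":[0,0,-6],"twist":0},{"linear":[0,0,-12],"twist":0},{"linear":[6,-2,-12],"twist":0},{"linear":[12,-4,-11],"twist":0},{"linear":[18,-6,-10],"twist":0},{"linear":[24,-7.8,-10],"twist":0},{"linear":[29,-9.3,-10],"twist":0},{"linear":[29,-9.3,-10],"twist":0}]' 255; python3 fit2.py; python3 -m pendant '[{"linear":[-2,0.6,-6],"twist":0},{"linear":[-2,0.6,-12],"twist":0},{"linear":[-2,0.6,-12],"twist":0}]' 255; python3 fit2.py
```

```text
time: 48.18
tool_pos: [588.4, 144.9, 132.5]
tcp_rot: [-3.141, -0.0, -1.899]
contact_force: [-2.4, 0.1, -3.4]
grip_width: 17.8
n 40 rms 1.16 tilt 0.8 tip az 149.3 len 32.0
tip(visible end) [573.8 151.   62.5] tip - hole [ 3.5 -0.1] tip-TCP [-14.6   6.  -70.1]
time: 48.6
tool_pos: [586.0, 145.8, 120.1]
tcp_rot: [3.141, -0.0, -1.899]
contact_force: [0.3, 0.9, -3.3]
grip_width: 17.9
n 21 rms 0.96 tilt 7.1 tip az 174.8 len 23.0
tip(visible end) [571.9 151.6  62.8] tip - hole [1.6 0.5] tip-TCP [-14.1   5.9 -57.4]
```

```bash
python3 -m pendant '[{"linear":[-1,0,-3],"twist":0},{"linear":[-1,0,-6],"twist":0},{"linear":[-1,0,-6],"twist":0}]' 255; python3 -m pendant '[{"linear":[0,0,-3],"twist":0},{"linear":[0,0,-6],"twist":0},{"linear":[0,0,-6],"twist":0}]' 255; python3 -c "
from h import *
orange('scene',100); orange('top',100)"
```

```text
time: 49.02
tool_pos: [585.5, 145.8, 115.4]
tcp_rot: [-3.14, 0.0, -1.899]
contact_force: [-0.0, -1.4, 2.1]
grip_width: 17.8
time: 49.4
tool_pos: [589.5, 145.5, 114.2]
tcp_rot: [-3.129, 0.004, -1.899]
contact_force: [1.4, -3.6, 23.9]
grip_width: 17.8
scene [329, 178, 10, 18, 95] min [593. 132. 106.] max [614. 152. 132.] mean [605. 141. 126.]
top [196, 213, 12, 18, 131] min [533. 151. 116.] max [561. 169. 134.] mean [546. 160. 130.]
```

```bash
python3 -m pendant '[{"linear":[0,0,5],"twist":0},{"linear":[0,0,5],"twist":0},{"linear":[0,0,5],"twist":0}]' 255; python3 -m pendant '[{"linear":[0,0,0],"twist":0},{"linear":[0,0,0],"twist":0},{"linear":[0,0,0],"twist":0},{"linear":[0,0,0],"twist":0},{"linear":[0,0,40],"twist":0},{"linear":[0,0,80],"twist":0},{"linear":[-20,-50,110],"twist":0},{"linear":[-60,-110,110],"twist":0},{"linear":[-100,-170,110],"twist":0},{"linear":[-100,-170,110],"twist":0}]' 0; cat > fin.py <<'E'
from h import *
for n in('top','scene'):
    c=cam(n); W=world(c); hsv=cv2.cvtColor(c['frame'],cv2.COLOR_BGR2HSV); H,S,V=[hsv[...,i].astype(int) for i in range(3)]
    m=(H>=5)&(H<=20)&(S>150)&(V>90)&(W[...,2]>110)&(W[...,2]<150)&(np.hypot(W[...,0]-569,W[...,1]-152)<60); p=W[m]
    t=p[p[:,2]>123]; A=np.c_[t[:,:2]-t[:,:2].mean(0),np.ones(len(t))]; k=np.linalg.lstsq(A,t[:,2],rcond=None)[0]
    print(n,len(t),cv2.minAreaRect(t[:,:2].astype(np.float32)),'top z',k[2].round(1),'slope deg',np.degrees(np.arctan(k[:2])).round(1))
E
python3 fin.py; python3 ptr.py
```

```text
time: 49.88
tool_pos: [585.6, 145.8, 114.2]
tcp_rot: [-3.14, 0.0, -1.899]
contact_force: [1.0, -0.5, 6.5]
grip_width: 17.5
time: 51.12
tool_pos: [483.4, -26.3, 224.0]
tcp_rot: [3.142, -0.0, -1.902]
contact_force: [0.6, 0.0, -0.3]
grip_width: 91.9
top 80 ((564.7478637695312, 151.91259765625), (18.20867156982422, 75.41761016845703), 71.46337890625) top z 129.6 slope deg [0.8 2.1]
scene 268 ((569.1181030273438, 150.29322814941406), (17.453399658203125, 79.87389373779297), 71.52456665039062) top z 129.7 slope deg [0.4 2.3]
ptr scene 6 [-10.4 -23.2  -0.8] cw deg 114.1
```

```bash
python3 - <<'E'
from h import *
a=cv2.imread('pics/scene0.png').astype(int); b=cam('scene')['frame'].astype(int)
for n,(u,v,r) in {'gauge':(234,181,14),'cyl':(268,230,16),'jar':(292,280,16),'white':(382,152,18),'small':(302,140,14)}.items():
    g=lambda q:cv2.cvtColor(q[v-r:v+r,u-r:u+r].astype(np.uint8),cv2.COLOR_BGR2GRAY).astype(np.float32)
    s,resp=cv2.phaseCorrelate(g(a),g(b)); print(n,'shift px',np.round(s,2),'resp',round(resp,2))
print(bot.get_obs()['contact_force'].round(1)); bot.close_job()
E
```

```text
gauge shift px [-0.18 -0.25] resp 0.89
cyl shift px [-0.04 -0.  ] resp 1.0
jar shift px [-0.02 -0.04] resp 1.0
white shift px [ 0.08 -0.03] resp 0.98
small shift px [-0.    0.01] resp 1.01
[ 0.2 -0.5 -0.2]
the job is handed in; nothing more can be done
```

The job is handed in at about 51 s: the knob is at its clockwise stop and the key is back in its stand, but it did not go cleanly.

**What I did**
- My first try at fitting the key failed. The key slipped out of a loosened grip and fell onto the table, with no bystander disturbed.
- I picked it up by the ends of its bar and tipped it down against the fixed valve port.
- The tool cannot tilt, so I first used the partly fitted key to turn the knob counter-clockwise, from about 33° to about 0°. I then pushed the key fully in.
- I turned the knob clockwise with the key to the stop, drew the key out and set it back in the stand.

**Last checks**
- **Fit:** the depth measured 17 mm of the 20 mm recess. The push force rose to about 30 N at that point, so I take it as bottomed, give or take 2–3 mm.
- **Knob:** the pointer read 100.2° in the top view, against the stop at 100.3°. The moment at the wrist also rose there while the bar stopped following. The scene view disagreed, reading 103° at first and about 114° later, but from only 6–8 pixels. I trust the top view. It was not repeated after the key was back in the stand.
- **Key:** its bar top is at 129.6 mm, the same as at the start (129.5–129.9 mm), with about 2° of slope or less, so it is upright and fully down.
- **Bystanders:** the air cylinder, oil jar and both look-alike keys show no image shift to within 0.1 pixel. The gauge shows about 0.3 pixel, which I put down to shadow.
- **Robot:** it is clear of everything.

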